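# Hang a sign blank on the twin pins of the paint stand

### The job

Take the blue sign blank out of the wire rack, which leaves room for fingers only at the sides of its tab, stand it upright in the groove of the wooden setting-down block and let go. Then take it again another way, since the paint stand leaves room only for a hand that pinches the tab front to back, and hang it there with a pin through each of its two holes, pinstriped face outwards, its back fully home against both uprights. Leave the red paint can and the gold-lidded jar standing where they are.

Things in the scene. Friction and masses are not known exactly. Their poses are not given: they have to be found in the camera images.
- sign_tab (a point): centre of the grip tab of the loose blue sign blank, a board 10 mm thick, upright in the rack's middle slot. Sign axes: x through the thickness (white-pinstriped face to -x, plain back to +x), y across (left is +y), z up. Tab 56 mm wide (y), 44 mm high, on the middle of the top edge (the shoulders); this point is 22 mm above the shoulders, 112 mm above the bottom edge
- sign: the same blue sign blank, 0.12 to 0.24 kg: body 190 mm wide (y), 90 mm high (z), 10 mm thick (x), plus the 44 mm tab on top, 134 mm high in all; origin at the middle of its bottom edge, half-way through the thickness; axes as at sign_tab
- sign_hole_left (a point): centre of the sign's left hole (+y of the sign) where it opens on the plain back face. Round through hole, 15 mm in diameter, along the sign's x, 75 mm left of the sign's middle, 18 mm below the shoulder, 72 mm above the bottom edge
- sign_hole_right (a point): the same for the right hole (75 mm to -y)
- rack: fixed rack, base 110 (x) x 150 mm, origin under it on the table. Sign at x = 0, bottom edge 12 mm above the table, in a groove 13 mm wide, 18 deep along y. Wire hoops to y = +-23 mm, 149 mm high, 3.5 mm from each face: no finger room before or behind the tab, free room beside it. Two lower plain boards in the outer slots are fixed. Raised 140 mm the sign is clear
- groove_block: fixed wooden setting-down block, 80 mm (x) by 150 mm (y), 38 mm high, origin under its centre on the table. One groove along y at x = 0: 13 mm wide, floor 8 mm above the table, straight walls up to 30 mm, then a 45 degree flare to 29 mm wide at the top. The sign stands in it with its bottom edge on the floor, its middle near the block's middle, either face forward
- stand: fixed paint stand: steel base 12 mm high (x -35 to +75, y -105 to +105 mm), two grey uprights 22 mm wide, 16 thick, 225 high at y = -75 and +75 mm. Origin on the table midway between them in the plane of their front faces; front is -x. Open between them. A hand spanning the tab side to side hits the uprights; one pinching it front to back fits between
- pin_left (a point): root of the left pin: on its axis in the front face of the left upright (stand y = +75 mm), 105 mm above the table. Round pin, 8 mm thick, round tip, pointing to the stand's -x and 10 degrees up; tip 35 mm in front of the upright, axis there 6 mm higher. On a hung sign the hole tops rest on the pins, hole centres at the back about 2 mm below the roots, back flat on the uprights
- pin_right (a point): the same for the right pin (y = -75 mm of the stand)
- can_red_mid (a point): centre of a loose small enamel can with red drips, 70 mm across and 73 mm high, standing in front of the paint stand: leave alone
- jar_gold_mid (a point): centre of a loose small white jar with a gold lid, 59 mm across and 50 mm high, in front of the paint stand: leave alone

How it is judged (in metres and radians):
On the way:
1. the sign stands upright on the floor of the setting-down block's groove, let go (x of sign_tab in the frame of groove_block between -0.025 and 0.025 m and y of sign_tab in the frame of groove_block between -0.05 and 0.05 m and z of sign_tab in the frame of groove_block between 0.115 and 0.125 m and angle between sign_tab's own z axis and vertical below 0.2 rad and contact force between the fingers and sign below 0.05 N and contact force between groove_block and sign above 0.3 N), for 0.2 s.
At the end, for the whole second after the job is handed in: The sign hangs with its left hole on the left pin and its right hole on the right (pinstripes outwards): each hole centre at the back within 9 mm of its pin root and less than 5 mm in front of the uprights, upright within 0.1 rad, at rest, released (distance between sign_hole_left and pin_left below 0.009 m and distance between sign_hole_right and pin_right below 0.009 m and x of each of sign_hole_left, sign_hole_right in the frame of stand above -0.005 m and angle between sign_tab's own z axis and vertical below 0.1 rad and linear speed of sign below 0.02 m/s and angular speed of sign below 0.1 rad/s and contact force between the fingers and sign below 0.05 N); the robot touches nothing.
It fails at once if the red can is pushed more than 30 mm or tipped (distance of can_red_mid from where it was at the start of the episode above 0.03 m or angle between can_red_mid's own z axis and vertical above 0.4 rad).
It fails at once if the gold-lidded jar is pushed more than 30 mm or tipped (distance of jar_gold_mid from where it was at the start of the episode above 0.03 m or angle between jar_gold_mid's own z axis and vertical above 0.4 rad).
It also fails if it takes over 72 s, if anything falls off the work surface, if the arm or the gripper's body presses on something with over 40 N, if the wrist force passes 120 N, or if a joint passes its speed limit or range.

### The arm

A 6-joint arm with a two-finger parallel gripper is mounted at the origin on a cart in front of the work surface, level with it; the furniture and walls round the work are solid. World frame = base frame: x ahead of the robot, y to its left, z up, the work surface at z = 0. Lengths are in m, angles in degrees, forces in N, time in s.
With the tool pointing down it reaches from about 0.35 to 0.875 m from the base axis. Payload 4.2 kg.
Tool frame: the origin (TCP) lies midway between the tips of the shut fingers; the grasp point (between the pads) lies r.grasp_offset behind it (r.grasp_offset is the distance from the TCP to the grasp point, in m); z points along the fingers, y is the direction in which the jaws open and shut (so a half turn about z gives the same grasp; the last joint's range is limited). The gripper opens to 87 mm and grips with 3 to 60 N. Pads are 19 mm wide; open, the fingers measure 117 mm over their backs; the gripper's body (75 mm by 190 mm) begins 51 mm behind the grasp point.
Start: joints at [82.827, 22.042, 0.453, 0, -68.411, -14.817], TCP at [0.234, 0.58, 0.194] pointing down, gripper open.
Joint ranges: [-179.83, 179.83], [-69.29, 118.12], [-61.27, 80.66], [-181.25, 117.63], [-171.15, -9.14], [-177.46, 177.46]. Speed limits (degrees/s): [159.86, 159.86, 180, 180, 180, 180].

### API

Orientations are given as a 3x3 rotation matrix whose columns are the frame's x, y, z axes.
In Python, from station import sense, optics, r gives the robot as it stands. The module is installed in compiled form; this text tells all that it offers.
- The arm moves only by the tool servo_tool, never from a script. Its argument "deltas" is a list of rows, each an object with "slide": the shift along the tool's x, y, z in units of 25 mm (1.0 is 25 mm), a list of three; "spin": the turn about the tool's z in units of 8 degrees (1.0 is 8 degrees). A call has 1 to 10 rows; each row shifts and turns the pose as measured when the row begins, along the tool's axes as they then stand; what a row does not reach is not made up. A row lasts 1/10 s, in which the tool goes at most 50 mm and 8.59 degrees, less where a joint would pass 70% of its speed; a pose out of reach is approached as far as the arm can. A call is refused whole if a number of a shift passes 1 or a number of a turn 1, either way. A call with a gripper value outside its range is refused whole. "gripper" is the closure in counts, from 0 (fully open) to 255 (shut), set as the call begins (left out, the last holds). The fingers move at their own pace and stop on an object; the grip force is fixed at half the most. Time passes only in rows, so rows that do not move let the fingers close. It gives the time, the measured TCP pose, the force and the opening at its end, in the units of the state.
- sense(): the state, without advancing time (a new reading comes with each control period).
- optics.capture(name): name is "side" or "top"; returns a dict with "frame" (400x640x3 uint8, red, green, blue), "camera_matrix" (3x3 intrinsics, pixels), "k1" (the pictures are not rectified: a ray, as slopes to the right and down, at radius r is drawn at 1 + k1 r^2 times it, then the intrinsics apply), "eye" and "rotation" of the camera in the world. Camera axes: x right, y down, z forward; pixel columns grow to the right and rows downward; lengths in m; the calibration is good to about 2 mm. A picture is of the moment at which its call begins. There is no depth.
- r.finish_job(): hands the job in, once; it reports no verdict.
The state is a dict: "time_s": time; "joints": joint angles; "joint_velocities": joint speeds; "effort": joint torques, N m; "tcp_pos": TCP position; "ee_rot": TCP orientation; "wrist_force": force on the tool from outside, world axes, zero at the start; "moment": the same for the moment, N m; "gripper_width": opening from 0.0 (shut) to 1.0 (fully open).
Only numpy, scipy, OpenCV 4.12 (cv2) and the standard library are available. Lean on these libraries where they do the work, as an engineer would, in place of code of your own. Each camera call takes 0.05 s, during which the arm holds its last target.

## Working session

There is one attempt and no reset: what is moved stays moved. The work goes in short steps, Python scripts to look and compute and a tool call to move; the robot and the scene stay as the last step left them, time stands still between calls to the robot, and variables do not carry over. Pictures are saved under pics/ and viewed, and the job is handed in when it is done.

Besides the shell and the picture viewer there is one more tool, called after ">>>" as name([rows], argument=value, ...), one row to a line, values as JSON. servo_tool: Moves the arm, as the interface text tells. Its arguments: {"type":"object","properties":{"deltas":{"type":"array"},"gripper":{"type":"number"}},"required":["deltas"]}

```bash
mkdir -p pics; ls
python3 - <<'E'
from station import sense, optics, r
import cv2
s=sense()
for k,v in s.items(): print(k,v)
print(r.grasp_offset)
for n in("side","top"):
    c=optics.capture(n); cv2.imwrite(f"pics/{n}0.png",c["frame"][:,:,::-1])
    print(n,c["camera_matrix"],c["k1"],c["eye"],c["rotation"])
E
```

```text
pics
time_s 0.0
joints [ 8.28243923e+01  2.20898165e+01  3.79127334e-01 -3.04758083e-02
 -6.84116087e+01 -1.48156598e+01]
joint_velocities [-0.04650826  0.00178336 -0.01907309  0.0955238   0.07608452  0.02259618]
effort [ 1.29125227e-03 -3.90659702e+01  1.87410772e+01  4.21966553e+00
  1.10941762e-02 -1.87544674e-04]
tcp_pos [0.23377663 0.57890227 0.19336133]
ee_rot [[ 9.27167463e-01 -3.74646396e-01 -7.57333002e-04]
 [-3.74647155e-01 -9.27165186e-01 -2.05595285e-03]
 [ 6.80825304e-05  2.18994524e-03 -9.99997600e-01]]
wrist_force [-0.44449994  0.24815218 -0.24259655]
moment [0.00689787 0.00147976 0.02687849]
gripper_width 0.997590779219757
0.0187
side [[400.39522935   0.         319.09767283]
 [  0.         400.39522935 198.34512325]
 [  0.           0.           1.        ]] 0.007169301705901914 [ 0.31009013 -1.05828939  0.68341775] [[ 0.97765229 -0.08263392  0.19330711]
 [-0.20915762 -0.47501593  0.854759  ]
 [ 0.02119187 -0.87608875 -0.48168393]]
top [[369.90161978   0.         314.68052873]
 [  0.         369.90161978 204.49081538]
 [  0.           0.           1.        ]] -0.07965188693297813 [ 0.4885756  -0.02984551  1.15295181] [[ 0.0118944  -0.99787348  0.06408623]
 [-0.99941305 -0.0098047   0.03282399]
 [-0.03212585 -0.06443904 -0.9974044 ]]
```

View pics/side0.png

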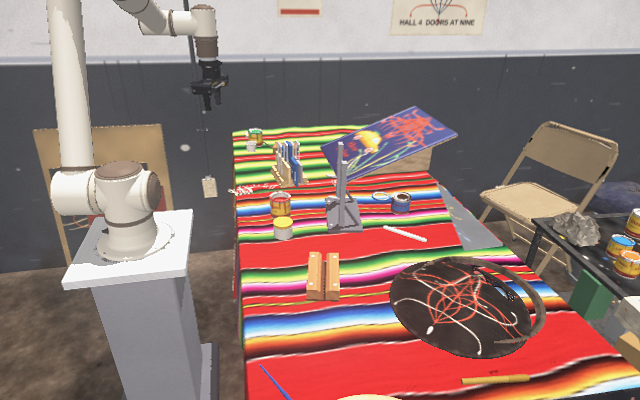

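View pics/top0.png

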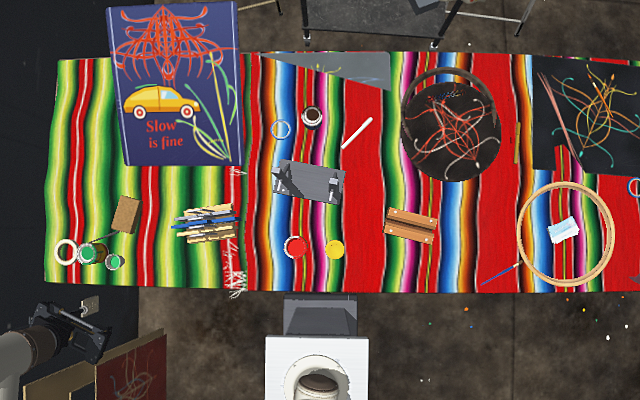

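The side view shows the rack at about (288,165), the stand at (343,200) and the block at (323,275). The top view has the rack at (205,222), the stand at (308,182), the block at (412,225), the can at (295,246) and the jar at (335,249). I'll zoom in.

```bash
cat > h.py <<'E'
import numpy as np, cv2
from station import sense, optics, r
def cap(n): return optics.capture(n)
def ray(c,px):
    K=c["camera_matrix"]; px=np.atleast_2d(np.array(px,float))
    d=(px-[K[0,2],K[1,2]])/[K[0,0],K[1,1]]
    rd=np.hypot(*d.T); ru=rd.copy()
    for _ in range(30): ru=rd/(1+c["k1"]*ru**2)
    u=d*(ru/np.maximum(rd,1e-12))[:,None]
    v=np.c_[u,np.ones(len(u))]@np.array(c["rotation"]).T
    return np.array(c["eye"]),v
def onz(c,px,z):
    e,v=ray(c,px); return e+v*((z-e[2])/v[:,2])[:,None]
def proj(c,P):
    P=np.atleast_2d(P); q=(P-np.array(c["eye"]))@np.array(c["rotation"])
    u=q[:,:2]/q[:,2:]; r2=(u**2).sum(1,keepdims=True); u=u*(1+c["k1"]*r2)
    K=c["camera_matrix"]; return u*[K[0,0],K[1,1]]+[K[0,2],K[1,2]]
def tri(c1,p1,c2,p2):
    e1,v1=ray(c1,p1); e2,v2=ray(c2,p2); v1=v1[0];v2=v2[0]
    A=np.c_[v1,-v2]; s=np.linalg.lstsq(A,e2-e1,rcond=None)[0]
    a=e1+s[0]*v1;b=e2+s[1]*v2
    return (a+b)/2, np.linalg.norm(a-b)
def crop(c,x0,y0,x1,y1,f,name):
    im=c["frame"][y0:y1,x0:x1,::-1]
    cv2.imwrite(name,cv2.resize(im,None,fx=f,fy=f,interpolation=cv2.INTER_CUBIC))
E
python3 - <<'E'
from h import *
import pickle
t=cap("top");s=cap("side");pickle.dump((t,s),open("c0.pkl","wb"))
crop(t,165,195,245,250,10,"pics/t_rack.png")
crop(t,265,150,350,210,9,"pics/t_stand.png")
crop(t,375,195,450,250,10,"pics/t_block.png")
crop(s,260,125,320,200,8,"pics/s_rack.png")
crop(s,315,130,375,235,5.7,"pics/s_stand.png")
E
```

```text
(no output)
```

View pics/t_rack.png

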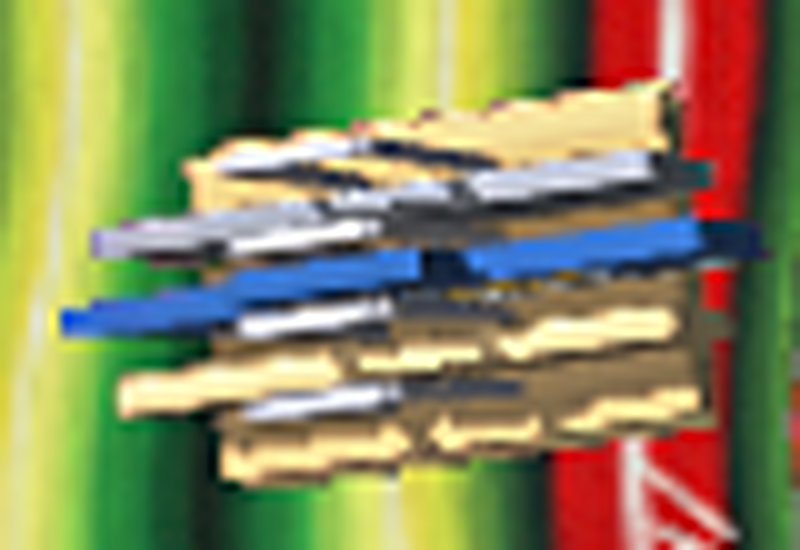

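View pics/t_stand.png

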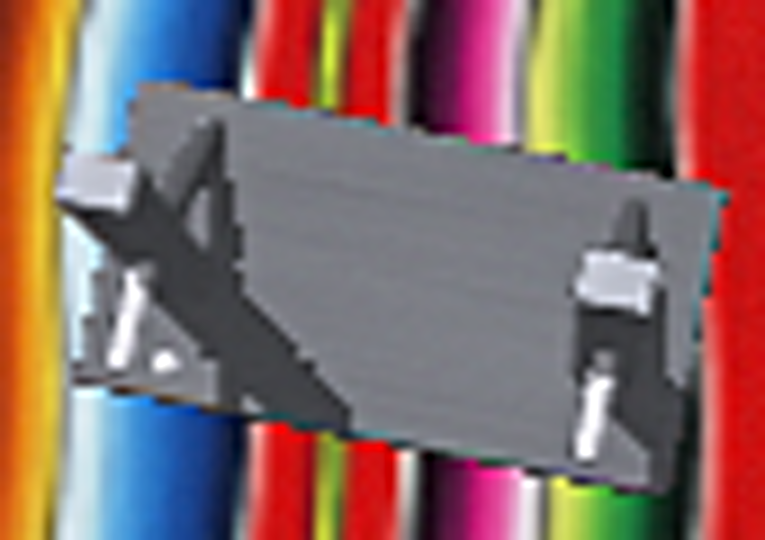

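View pics/t_block.png

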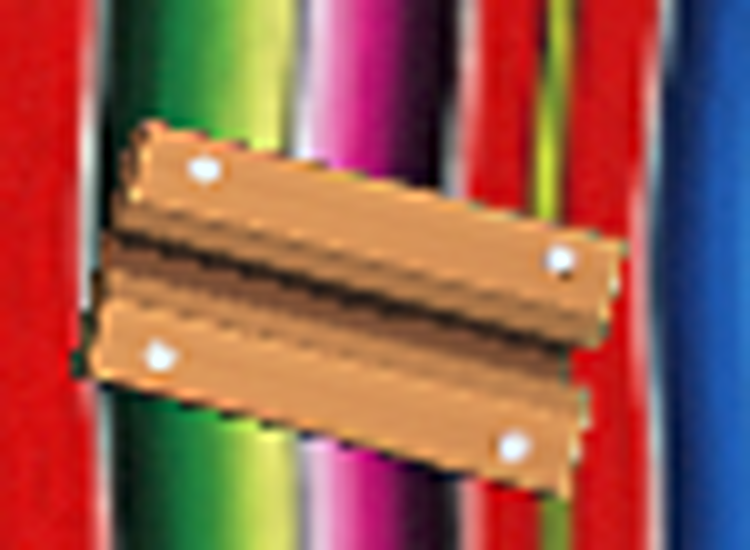

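View pics/s_rack.png

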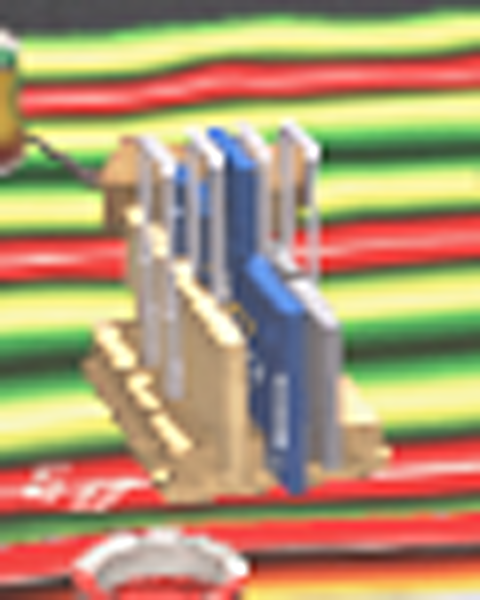

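View pics/s_stand.png

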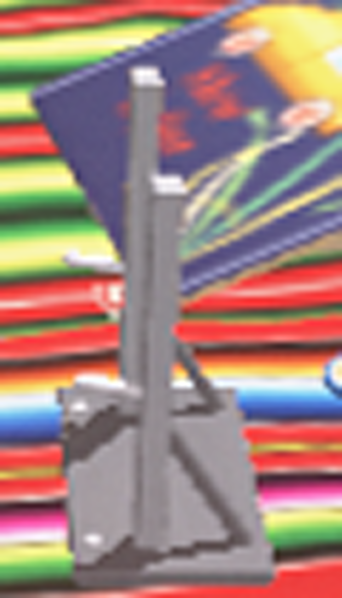

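Run:
```python
from h import *
import pickle
t,s=pickle.load(open("c0.pkl","rb"))
def blue(c,x0,y0,x1,y1,n,f=10,bright=100):
    h=cv2.cvtColor(c["frame"],cv2.COLOR_RGB2HSV)
    m=((h[...,0]>100)&(h[...,0]<125)&(h[...,1]>120)&(h[...,2]>bright)).astype(np.uint8)
    o=np.zeros_like(m);o[y0:y1,x0:x1]=m[y0:y1,x0:x1];return o
m=blue(t,165,212,243,232,0,bright=130)
for x in range(168,240):
    ys=np.where(m[:,x])[0]
    if len(ys): print(x,ys.min(),ys.max(),end=' | ')
print()
# saturation-weighted centre line per column
f=t["frame"].astype(float); w=np.clip(f[...,2]-f[...,0]-60,0,None)
w[:212]=0;w[232:]=0
cols=np.arange(170,237)
cy={x:(w[:,x]@np.arange(400))/w[:,x].sum() for x in cols if w[:,x].sum()>80}
for name,(a,b),z in (("L",(173,185),.102),("tab",(190,206),.146),("R",(214,234),.102)):
    xs=[x for x in range(a,b) if x in cy]; p=np.polyfit(xs,[cy[x] for x in xs],1)
    P=onz(t,[[a,np.polyval(p,a)],[b,np.polyval(p,b)]],z); d=P[0]-P[1]
    print(name,P.round(4).tolist(),np.degrees(np.arctan2(-d[0],d[1])), "w",w[:, (a+b)//2].max())
row=[w[:,x].sum() for x in cols]; print(list(zip(cols.tolist(),[int(v) for v in row])))
```

```text
171 226 227 | 172 226 227 | 173 226 227 | 174 225 228 | 175 225 227 | 176 225 227 | 177 225 227 | 178 225 227 | 179 225 227 | 180 225 227 | 181 225 227 | 182 224 227 | 183 224 226 | 184 224 226 | 185 224 226 | 186 224 226 | 187 223 226 | 188 223 226 | 189 222 224 | 190 222 224 | 191 222 224 | 192 222 224 | 193 222 224 | 194 222 224 | 195 221 224 | 196 221 223 | 197 221 223 | 198 221 223 | 199 221 223 | 200 221 223 | 201 221 223 | 202 220 223 | 203 220 222 | 204 220 222 | 205 220 222 | 206 220 222 | 211 220 220 | 212 220 221 | 213 220 221 | 214 219 222 | 215 219 222 | 216 219 222 | 217 219 221 | 218 219 221 | 219 219 221 | 220 219 221 | 221 219 221 | 222 219 221 | 223 218 221 | 224 218 220 | 225 218 221 | 226 218 220 | 227 218 220 | 228 218 220 | 229 218 220 | 230 217 220 | 231 217 220 | 232 217 220 | 233 217 219 | 234 217 219 | 
L [[0.4875, 0.4163, 0.102], [0.4927, 0.3804, 0.102]] 8.20045965747707 w 88.0
tab [[0.4978, 0.349, 0.146], [0.5051, 0.3037, 0.146]] 9.058391291066673 w 100.0
R [[0.5062, 0.2946, 0.102], [0.5152, 0.2362, 0.102]] 8.728747598920757 w 118.0
[(170, 0), (171, 238), (172, 243), (173, 229), (174, 274), (175, 265), (176, 234), (177, 266), (178, 263), (179, 248), (180, 248), (181, 264), (182, 252), (183, 243), (184, 284), (185, 267), (186, 260), (187, 263), (188, 278), (189, 309), (190, 293), (191, 279), (192, 274), (193, 264), (194, 259), (195, 280), (196, 293), (197, 269), (198, 274), (199, 261), (200, 259), (201, 258), (202, 281), (203, 294), (204, 272), (205, 290), (206, 296), (207, 0), (208, 0), (209, 0), (210, 0), (211, 62), (212, 228), (213, 219), (214, 316), (215, 304), (216, 304), (217, 323), (218, 314), (219, 308), (220, 302), (221, 297), (222, 300), (223, 319), (224, 323), (225, 325), (226, 323), (227, 297), (228, 298), (229, 302), (230, 333), (231, 351), (232, 348), (233, 346), (234, 237), (235, 18), (236, 9)]
```

```bash
python3 - <<'E'
from h import *
import pickle
t,s=pickle.load(open("c0.pkl","rb"))
f=t["frame"].astype(float); w=np.clip(f[...,2]-f[...,0]-60,0,None)
w[:212]=0;w[232:]=0
cy=lambda x:(w[:,x]@np.arange(400))/w[:,x].sum()
pts=[]
for (a,b),z in (((173,185),.102),((190,206),.146),((214,233),.102)):
    pts.append(onz(t,[[x,cy(x)] for x in range(a,b)],z))
for q in (np.vstack(pts),np.vstack([pts[0],pts[2]])):
    p=np.polyfit(q[:,1],q[:,0],1); print("yaw",np.degrees(np.arctan(-p[0])),"line",p,"res",np.abs(np.polyval(p,q[:,1])-q[:,0]).max())
for a,b,z in((170.5,234.7,.102),(187.6,206.6,.146)):
    P=onz(t,[[a,np.interp(a,[170,207,235],[226.5,221,218])],[b,np.interp(b,[170,207,235],[226.5,221,218])]],z)
    print(P, np.linalg.norm(P[0]-P[1]),P.mean(0))
E
python3 - <<'E'
import sys;sys.path.insert(0,'.')
from h import *
import pickle
t,s=pickle.load(open("c0.pkl","rb"))
# predict sign corners with guess in both views
yaw=np.radians(8.7)
for c0 in ([.502,.326],):
    R=np.array([[np.cos(yaw),-np.sin(yaw)],[np.sin(yaw),np.cos(yaw)]])
    for nm,y,z in(("tabL",28,146),("tabR",-28,146),("bodyL",95,102),("bodyR",-95,102),("botR",-95,12)):
        for x in(-5,5):
            P=np.r_[np.array(c0)+R@[x/1e3,y/1e3],z/1e3]; print(nm,x,proj(t,P).round(1),proj(s,P).round(1))
E
python3 - <<'E'
from h import *
import pickle
t,s=pickle.load(open("c0.pkl","rb"))
crop(s,270,135,310,190,14,"pics/s_rack2.png")
E
```

```text
yaw 8.798184039617238 line [-0.15477573  0.55186104] res 0.0010306848756398423
yaw 8.798656226404493 line [-0.15478416  0.5518121 ] res 0.0007840670668793903
[[0.4879973  0.42387578 0.102     ]
 [0.51486298 0.23415791 0.102     ]] 0.19161062921542832 [0.50143014 0.32901684 0.102     ]
[[0.49582515 0.35583137 0.146     ]
 [0.50440011 0.30193075 0.146     ]] 0.054578446324123946 [0.50011263 0.32888106 0.146     ]
tabL -5 [[188.6 225. ]] [[285.  141.1]]
tabL 5 [[188.2 221.4]] [[287.5 140.8]]
tabR -5 [[208.1 222.2]] [[289.4 146.3]]
tabR 5 [[207.7 218.6]] [[292. 146.]]
bodyL -5 [[172.  228.3]] [[280.3 145.8]]
bodyL 5 [[171.6 224.9]] [[282.8 145.5]]
bodyR -5 [[235.6 219.2]] [[295.1 164.6]]
bodyR 5 [[235.2 215.8]] [[297.8 164.2]]
botR -5 [[242.7 220. ]] [[295.3 187.1]]
botR 5 [[242.3 216.8]] [[297.9 186.7]]
```

View pics/s_rack2.png

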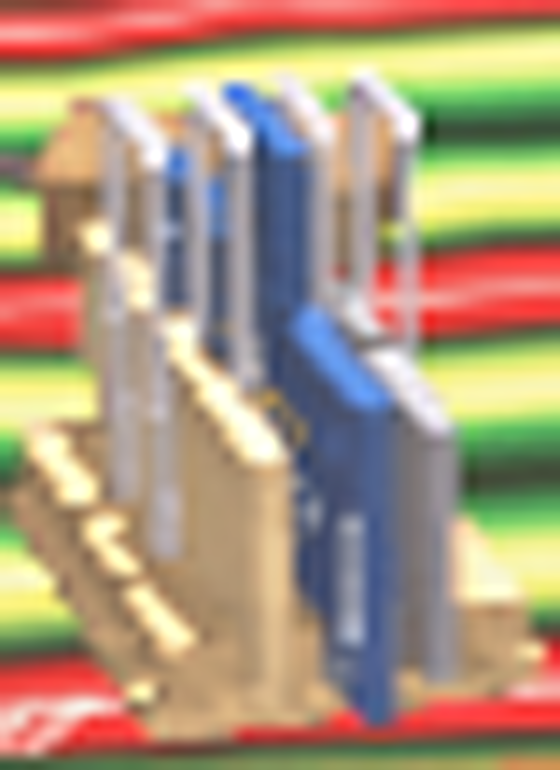

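Run:
```python
from h import *
import pickle
t,s=pickle.load(open("c0.pkl","rb"))
# block: 4 screws in top view (bright white)
g=t["frame"].min(2).astype(float)
pts=[]
for (x,y) in ((395,212),(431,221),(391,231),(426,240)):
    w=np.clip(g[y-2:y+3,x-2:x+3]-120,0,None); yy,xx=np.mgrid[y-2:y+3,x-2:x+3]
    pts.append([(w*xx).sum()/w.sum(),(w*yy).sum()/w.sum()])
P=onz(t,pts,.038); print(P.round(4), "centre",P.mean(0).round(4))
for a,b in((0,1),(2,3)):
    d=P[a]-P[b]; print("yaw",np.degrees(np.arctan2(-d[0],d[1])),np.linalg.norm(d))
d=(P[0]+P[1]-P[2]-P[3])/2; print("xdir",np.degrees(np.arctan2(d[1],d[0])),np.linalg.norm(d))
# wood mask outline
h=cv2.cvtColor(t["frame"],cv2.COLOR_RGB2HSV)
m=np.zeros((400,640),np.uint8);sub=h[200:248,380:442]
m[200:248,380:442]=((sub[...,0]>6)&(sub[...,0]<17)&(sub[...,1]>90)&(sub[...,1]<185)&(sub[...,2]>70))*255
m=cv2.morphologyEx(m,cv2.MORPH_CLOSE,np.ones((7,7)))
c=max(cv2.findContours(m,0,cv2.CHAIN_APPROX_NONE)[0],key=cv2.contourArea)
r=cv2.minAreaRect(c);B=cv2.boxPoints(r);print(r);Q=onz(t,B,.038);print(Q.round(4),Q.mean(0).round(4),[np.linalg.norm(Q[i]-Q[i-1]).round(4) for i in range(4)])
# stand
g=t["frame"].astype(float)
for (x0,y0,x1,y1) in ((270,165,282,175),(327,176,340,187)):
    sub=g[y0:y1,x0:x1].min(2); mm=sub>165; yy,xx=np.nonzero(mm); print("upright top px",xx.mean()+x0,yy.mean()+y0,len(xx), onz(t,[xx.mean()+x0,yy.mean()+y0],.225).round(4))
crop(s,300,240,350,305,11,"pics/s_block.png")
```

```text
[[ 0.5416 -0.2353  0.038 ]
 [ 0.5158 -0.3425  0.038 ]
 [ 0.4852 -0.2217  0.038 ]
 [ 0.4592 -0.328   0.038 ]] centre [ 0.5005 -0.2819  0.038 ]
yaw -13.531356210004498 0.1102824162066003
yaw -13.74270990046366 0.10949556862474016
xdir -13.949301312426977 0.05819697716890497
((409.5588684082031, 225.26473999023438), (51.17501449584961, 26.436382293701172), 14.03624439239502)
[[ 0.4799 -0.1947  0.038 ]
 [ 0.5571 -0.2139  0.038 ]
 [ 0.5212 -0.3637  0.038 ]
 [ 0.4441 -0.344   0.038 ]] [ 0.5006 -0.2791  0.038 ] [np.float64(0.1535), np.float64(0.0796), np.float64(0.1541), np.float64(0.0796)]
upright top px 274.8125 169.04166666666666 48 [[0.6376 0.1032 0.225 ]]
upright top px 333.0 180.69767441860466 43 [[ 0.6088 -0.0448  0.225 ]]
```

View pics/s_block.png

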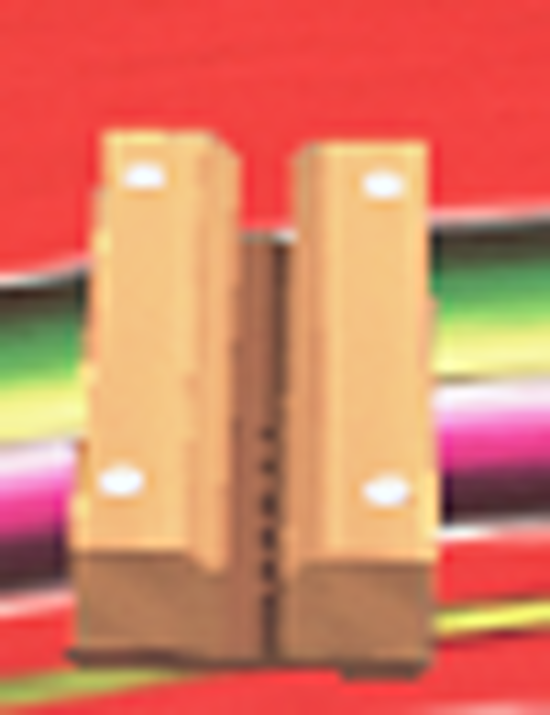

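Run:
```python
from h import *
import pickle
t,s=pickle.load(open("c0.pkl","rb"))
def ys(a): a=np.radians(a);return np.array([[np.cos(a),-np.sin(a)],[np.sin(a),np.cos(a)]])
# side check of stand and block
R=ys(-11.0);o=np.array([.6153,.0307])
def sp(x,y,z): return np.r_[o+R@[x/1e3,y/1e3],z/1e3]
for n,p in (("topL fr-l",(0,86,225)),("topL fr-r",(0,64,225)),("topL bk-r",(16,64,225)),("topR fr-l",(0,-64,225)),("topR fr-r",(0,-86,225)),("topR bk-r",(16,-86,225)),("tipL",(-35,75,111)),("rootL",(0,75,105)),("tipR",(-35,-75,111)),("rootR",(0,-75,105)),("base fr r",(-35,-105,12)),("base bk r",(75,-105,12)),("base bk l",(75,105,12)),("base fr l",(-35,105,12))):
    P=sp(*p); a=proj(t,P)[0];b=proj(s,P)[0]; print(n,P.round(3),"top",a.round(1),"crop",((a-[265,150]+.5)*9).round(),"side",b.round(1),"crop",((b-[315,130]+.5)*5.7).round())
R=ys(-13.7);o=np.array([.5005,-.281])
for x in(-29,29):
  for y in(55,-55):
    P=sp(x,y,38);b=proj(s,P)[0];print("screw",x,y,b.round(1),((b-[300,240]+.5)*11).round())
for y in (75,-75):
  for x in (-40,-14.5,14.5,40):
    P=sp(x,y,38);b=proj(s,P)[0];print("edge",x,y,((b-[300,240]+.5)*11).round())
```

```text
topL fr-l [0.632 0.115 0.225] top [270.1 171.3] crop [ 51. 196.] side [337.6 141.6] crop [131.  69.]
topL fr-r [0.628 0.094 0.225] top [278.5 173. ] crop [126. 211.] side [338. 144.] crop [134.  83.]
topL bk-r [0.643 0.09  0.225] top [279.8 166.9] crop [138. 156.] side [343.  144.1] crop [163.  83.]
topR fr-l [ 0.603 -0.032  0.225] top [327.9 182.9] crop [571. 301.] side [340.6 160.2] crop [149. 175.]
topR fr-r [ 0.599 -0.054  0.225] top [336.5 184.6] crop [648. 316.] side [341.1 163.3] crop [152. 193.]
topR bk-r [ 0.615 -0.057  0.225] top [337.8 178.5] crop [659. 261.] side [346.8 163.3] crop [184. 193.]
tipL [0.595 0.111 0.111] top [277.4 190.2] crop [116. 366.] side [325.7 175. ] crop [ 64. 259.]
rootL [0.63  0.104 0.105] top [280.2 178.5] crop [141. 261.] side [336.2 176.8] crop [124. 269.]
tipR [ 0.567 -0.036  0.111] top [329.1 200.7] crop [582. 461.] side [327.4 196.6] crop [ 74. 383.]
rootR [ 0.601 -0.043  0.105] top [331.6 188.8] crop [604. 354.] side [339.  198.5] crop [140. 393.]
base fr r [ 0.561 -0.066  0.012] top [338.4 205. ] crop [665. 500.] side [326.8 229.8] crop [ 70. 572.]
base bk r [ 0.669 -0.087  0.012] top [345.5 170.4] crop [729. 188.] side [362.7 230.1] crop [275. 573.]
base bk l [0.709 0.119 0.012] top [279.6 157.3] crop [136.  70.] side [355.9 197.2] crop [236. 386.]
base fr l [0.601 0.14  0.012] top [272.2 191.5] crop [ 70. 378.] side [324.6 196.9] crop [ 58. 384.]
screw -29 55 [312.5 256.1] [143. 183.]
screw -29 -55 [310.5 283.9] [121. 489.]
screw 29 55 [334.4 256.9] [384. 191.]
screw 29 -55 [334.6 284.8] [386. 498.]
edge -40 75 [101. 132.]
edge -14.5 75 [206. 135.]
edge 14.5 75 [324. 139.]
edge 40 75 [428. 143.]
edge -40 -75 [ 66. 549.]
edge -14.5 -75 [184. 553.]
edge 14.5 -75 [319. 558.]
edge 40 -75 [438. 562.]
```

```bash
cat >> h.py <<'E'
import json
def plan(target,yline=None,maxs=1.0,show=True):
    """target TCP xyz; yline: wanted world heading (deg) of tool y (mod 180). prints rows"""
    st=sense(); R=np.array(st["ee_rot"]); d=np.array(target)-st["tcp_pos"]
    h=np.degrees(np.arctan2(R[1,1],R[0,1])); dh=0
    if yline is not None: dh=(yline-h+90)%180-90
    loc=R.T@d/.025
    n=int(max(np.ceil(np.abs(loc).max()/maxs*1.15),np.ceil(abs(dh)/8),1))
    rows=[]
    for k in range(n):
        a=np.radians(dh*k/n); Rz=np.array([[np.cos(a),-np.sin(a),0],[np.sin(a),np.cos(a),0],[0,0,1]])
        l=(Rz@R).T@(d/n)/.025
        rows.append({"slide":[round(float(v),2)+0. for v in l],"spin":round(-dh/n/8,2)})
    print("t",round(st["time_s"],2),"tcp",np.round(st["tcp_pos"],4),"yhead",round(h,2),"tilt",np.round(R[:,2],4),"F",np.round(st["wrist_force"],1),"w",round(st["gripper_width"],3),"j",np.round(st["joints"],0))
    print("d",np.round(d,4),"loc",np.round(loc,3),"dh",round(dh,2)); print(json.dumps(rows))
E
python3 -c "
from h import *
plan([.501,.3285,.215],98.8)"
```

```text
t 0.2 tcp [0.2339 0.5792 0.1938] yhead -112.0 tilt [-4.0e-04 -1.3e-03 -1.0e+00] F [0.5 0.4 0.8] w 1.0 j [ 83.  22.   0.  -0. -68. -15.]
d [ 0.2671 -0.2507  0.0212] loc [13.663  5.296 -0.84 ] dh 30.8
[{"slide": [0.85, 0.33, -0.05], "spin": -0.24}, {"slide": [0.84, 0.36, -0.05], "spin": -0.24}, {"slide": [0.83, 0.39, -0.05], "spin": -0.24}, {"slide": [0.82, 0.42, -0.05], "spin": -0.24}, {"slide": [0.8, 0.44, -0.05], "spin": -0.24}, {"slide": [0.79, 0.47, -0.05], "spin": -0.24}, {"slide": [0.77, 0.5, -0.05], "spin": -0.24}, {"slide": [0.75, 0.52, -0.05], "spin": -0.24}, {"slide": [0.74, 0.55, -0.05], "spin": -0.24}, {"slide": [0.72, 0.57, -0.05], "spin": -0.24}, {"slide": [0.7, 0.59, -0.05], "spin": -0.24}, {"slide": [0.68, 0.62, -0.05], "spin": -0.24}, {"slide": [0.66, 0.64, -0.05], "spin": -0.24}, {"slide": [0.63, 0.66, -0.05], "spin": -0.24}, {"slide": [0.61, 0.68, -0.05], "spin": -0.24}, {"slide": [0.59, 0.7, -0.05], "spin": -0.24}]
```

>>> servo_tool([
  {"slide": [0.6, 0.2, -0.6], "spin": -0.25},
  {"slide": [0.85, 0.35, -0.5], "spin": -0.25},
  {"slide": [0.85, 0.4, 0], "spin": -0.25},
  {"slide": [0.8, 0.4, 0], "spin": -0.25},
  {"slide": [0.8, 0.45, 0], "spin": -0.25},
  {"slide": [0.8, 0.45, 0], "spin": -0.25},
  {"slide": [0.75, 0.5, 0], "spin": -0.25},
  {"slide": [0.75, 0.5, 0], "spin": -0.25},
  {"slide": [0.75, 0.55, 0], "spin": -0.25},
  {"slide": [0.7, 0.55, 0], "spin": -0.25},
], gripper=0)

```text
time_s: 1.2
tcp_pos: [0.4012, 0.4264, 0.2195]
ee_rot: [[1.0, -0.015, -0.003], [-0.015, -1.0, -0.006], [-0.003, 0.006, -1.0]]
wrist_force: [0.6, -0.5, 0.3]
gripper_width: 0.998
```

```bash
python3 -c "
from h import *
plan([.501,.3285,.215],98.8)"
```

```text
t 1.2 tcp [0.4012 0.4264 0.2195] yhead -90.87 tilt [-0.0031 -0.0063 -1.    ] F [ 0.6 -0.5  0.3] w 0.998 j [ 63.  17.  -3.   0. -70.  27.]
d [ 0.0998 -0.0979 -0.0045] loc [4.052 3.855 0.191] dh 9.67
[{"slide": [0.81, 0.77, 0.04], "spin": -0.24}, {"slide": [0.78, 0.8, 0.04], "spin": -0.24}, {"slide": [0.76, 0.82, 0.04], "spin": -0.24}, {"slide": [0.73, 0.85, 0.04], "spin": -0.24}, {"slide": [0.7, 0.87, 0.04], "spin": -0.24}]
```

>>> servo_tool([
  {"slide": [0.8, 0.8, 0], "spin": -0.25},
  {"slide": [0.8, 0.8, 0], "spin": -0.25},
  {"slide": [0.75, 0.8, 0], "spin": -0.25},
  {"slide": [0.75, 0.85, 0], "spin": -0.25},
  {"slide": [0.7, 0.85, 0], "spin": -0.2},
  {"slide": [0, 0, 0], "spin": 0},
])

```text
time_s: 1.8
tcp_pos: [0.5062, 0.3231, 0.2182]
ee_rot: [[0.988, 0.157, -0.005], [0.157, -0.988, -0.008], [-0.007, 0.007, -1.0]]
wrist_force: [-0.3, 0.7, -0.4]
gripper_width: 1.0
```

```bash
python3 -c "
from h import *
plan([.501,.3285,.175],98.8)
t=cap('top');s=cap('side')
crop(t,150,170,250,250,8,'pics/t1.png');crop(s,240,80,340,200,5,'pics/s1.png')"
```

```text
t 1.8 tcp [0.5062 0.3231 0.2182] yhead -80.97 tilt [-0.0054 -0.0084 -0.9999] F [-0.3  0.7 -0.4] w 1.0 j [ 48.  19.  -1.   0. -71.  51.]
d [-0.0052  0.0054 -0.0432] loc [-0.162 -0.257  1.725] dh -0.23
[{"slide": [-0.08, -0.13, 0.86], "spin": 0.01}, {"slide": [-0.08, -0.13, 0.86], "spin": 0.01}]
```

View pics/s1.png

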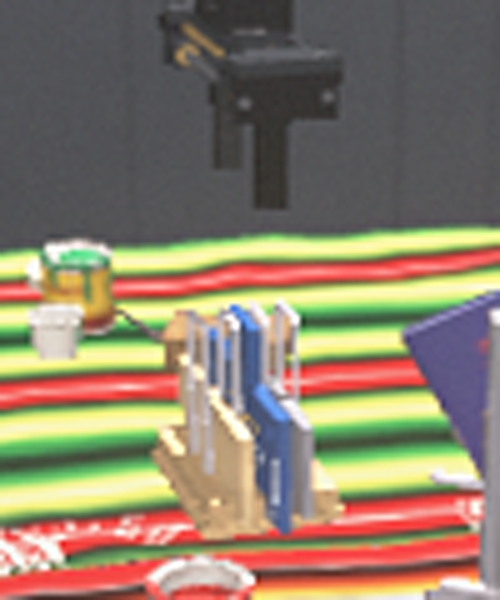

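View pics/t1.png

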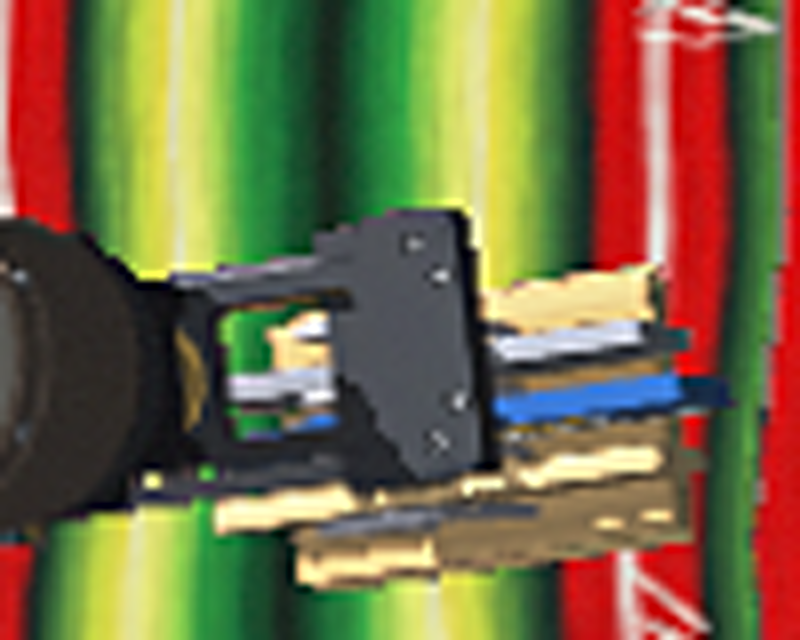

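>>> servo_tool([
  {"slide": [-0.15, -0.25, 0.5], "spin": 0},
  {"slide": [0, 0, 0.5], "spin": 0},
  {"slide": [0, 0, 0], "spin": 0},
  {"slide": [0, 0, 0], "spin": 0},
])

```text
time_s: 2.3
tcp_pos: [0.4967, 0.3326, 0.19]
ee_rot: [[0.987, 0.162, -0.008], [0.162, -0.987, -0.009], [-0.009, 0.007, -1.0]]
wrist_force: [0.2, -0.2, -0.6]
gripper_width: 1.0
```

```bash
python3 -c "
from h import *
plan([.501,.3285,.111],98.8)"
```

```text
t 2.3 tcp [0.4967 0.3326 0.19  ] yhead -80.66 tilt [-0.0076 -0.0087 -0.9999] F [ 0.2 -0.2 -0.6] w 1.0 j [ 49.  20.  -3.  -0. -67.  50.]
d [ 0.0043 -0.0041 -0.079 ] loc [0.172 0.168 3.16 ] dh -0.54
[{"slide": [0.04, 0.04, 0.79], "spin": 0.02}, {"slide": [0.04, 0.04, 0.79], "spin": 0.02}, {"slide": [0.04, 0.04, 0.79], "spin": 0.02}, {"slide": [0.04, 0.04, 0.79], "spin": 0.02}]
```

>>> servo_tool([
  {"slide": [0.15, 0.15, 0.3], "spin": 0.05},
  {"slide": [0, 0, 0.3], "spin": 0},
  {"slide": [0, 0, 0], "spin": 0},
])

```text
time_s: 2.6
tcp_pos: [0.5007, 0.3298, 0.1737]
ee_rot: [[0.988, 0.156, -0.008], [0.156, -0.988, -0.009], [-0.009, 0.007, -1.0]]
wrist_force: [-1.0, 0.2, 0.4]
gripper_width: 0.996
```

>>> servo_tool([
  {"slide": [0, 0, 0], "spin": 0},
])

```text
time_s: 2.7
tcp_pos: [0.5009, 0.3297, 0.1736]
ee_rot: [[0.988, 0.156, -0.007], [0.156, -0.988, -0.009], [-0.009, 0.008, -1.0]]
wrist_force: [0.6, -0.2, 0.6]
gripper_width: 0.997
```

```bash
python3 -c "
from h import *
plan([.501,.3285,.111],98.8)"
```

```text
t 2.7 tcp [0.5009 0.3297 0.1736] yhead -81.04 tilt [-0.0075 -0.0089 -0.9999] F [ 0.6 -0.2  0.6] w 0.997 j [ 49.  21.  -5.   0. -65.  50.]
d [ 0.0001 -0.0012 -0.0626] loc [0.017 0.031 2.505] dh -0.16
[{"slide": [0.01, 0.01, 0.83], "spin": 0.01}, {"slide": [0.01, 0.01, 0.83], "spin": 0.01}, {"slide": [0.01, 0.01, 0.83], "spin": 0.01}]
```

>>> servo_tool([
  {"slide": [0, 0.05, 0.5], "spin": 0},
  {"slide": [0, 0, 0.5], "spin": 0},
  {"slide": [0, 0, 0.5], "spin": 0},
  {"slide": [0, 0, 0.5], "spin": 0},
  {"slide": [0, 0, 0.4], "spin": 0},
  {"slide": [0, 0, 0], "spin": 0},
])

```text
time_s: 3.3
tcp_pos: [0.5001, 0.3269, 0.1076]
ee_rot: [[0.988, 0.155, -0.009], [0.155, -0.988, -0.01], [-0.01, 0.008, -1.0]]
wrist_force: [-0.1, 0.9, -0.1]
gripper_width: 1.0
```

```bash
python3 -c "
from h import *
plan([.501,.3285,.110],98.8)
t=cap('top');s=cap('side')
crop(s,250,100,330,200,6,'pics/s2.png')"
```

```text
t 3.3 tcp [0.5001 0.3269 0.1076] yhead -81.1 tilt [-0.009  -0.0097 -0.9999] F [-0.1  0.9 -0.1] w 1.0 j [ 49.  24. -10.  -0. -57.  50.]
d [0.0009 0.0016 0.0024] loc [ 0.045 -0.059 -0.096] dh -0.1
[{"slide": [0.05, -0.06, -0.1], "spin": 0.01}]
```

View pics/s2.png

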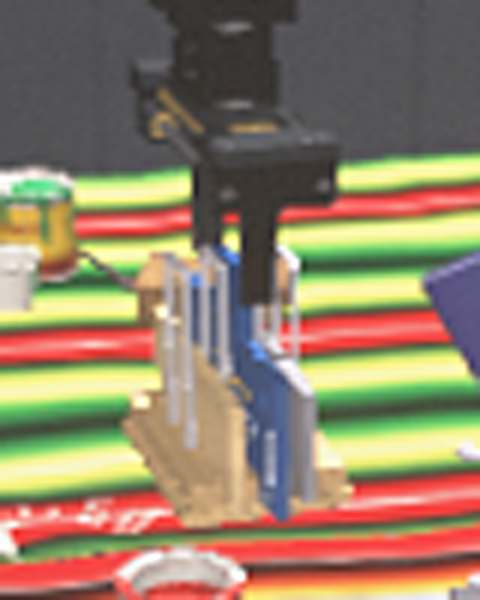

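Fingers are on both sides of the tab, with the near finger's tip at about (258,300) in the crop, above the shoulder. I'll close now.

>>> servo_tool([
  {"slide": [0.05, -0.05, -0.1], "spin": 0},
  {"slide": [0, 0, 0], "spin": 0},
  {"slide": [0, 0, 0], "spin": 0},
  {"slide": [0, 0, 0], "spin": 0},
  {"slide": [0, 0, 0], "spin": 0},
  {"slide": [0, 0, 0], "spin": 0},
], gripper=255)

```text
time_s: 4.0
tcp_pos: [0.5036, 0.3311, 0.115]
ee_rot: [[0.988, 0.156, -0.002], [0.156, -0.988, -0.003], [-0.002, 0.002, -1.0]]
wrist_force: [-0.0, 0.4, -0.4]
gripper_width: 0.627
```

>>> servo_tool([
  {"slide": [0, 0, -0.2], "spin": 0},
  {"slide": [0, 0, -0.3], "spin": 0},
  {"slide": [0, 0, -0.4], "spin": 0},
  {"slide": [0, 0, 0], "spin": 0},
])

```text
time_s: 4.4
tcp_pos: [0.5033, 0.3305, 0.1389]
ee_rot: [[0.988, 0.155, -0.003], [0.155, -0.988, -0.004], [-0.004, 0.004, -1.0]]
wrist_force: [0.2, 0.6, -0.7]
gripper_width: 0.624
```

```bash
python3 -c "
from h import *
plan([.501,.3285,.28],98.8)
s=cap('side')
crop(s,250,100,330,200,6,'pics/s3.png')"
```

```text
t 4.4 tcp [0.5033 0.3305 0.1389] yhead -81.06 tilt [-0.003  -0.0044 -1.    ] F [ 0.2  0.6 -0.7] w 0.624 j [ 49.  22.  -7.   0. -61.  50.]
d [-0.0023 -0.002   0.1411] loc [-0.125  0.088 -5.644] dh -0.14
[{"slide": [-0.02, 0.01, -0.81], "spin": 0.0}, {"slide": [-0.02, 0.01, -0.81], "spin": 0.0}, {"slide": [-0.02, 0.01, -0.81], "spin": 0.0}, {"slide": [-0.02, 0.01, -0.81], "spin": 0.0}, {"slide": [-0.02, 0.01, -0.81], "spin": 0.0}, {"slide": [-0.02, 0.01, -0.81], "spin": 0.0}, {"slide": [-0.02, 0.01, -0.81], "spin": 0.0}]
```

View pics/s3.png

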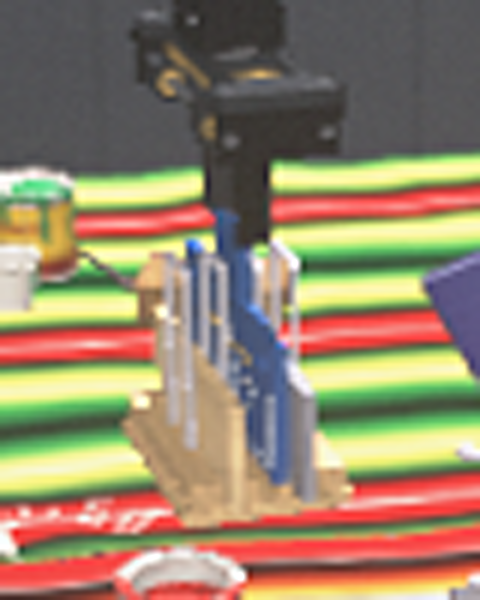

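>>> servo_tool([
  {"slide": [-0.05, 0, -0.6], "spin": 0},
  {"slide": [0, 0, -0.7], "spin": 0},
  {"slide": [0, 0, -0.7], "spin": 0},
  {"slide": [0, 0, -0.7], "spin": 0},
  {"slide": [0, 0, -0.7], "spin": 0},
  {"slide": [0, 0, -0.7], "spin": 0},
  {"slide": [0, 0, -0.7], "spin": 0},
  {"slide": [0, 0, -0.7], "spin": 0},
  {"slide": [0, 0, -0.5], "spin": 0},
  {"slide": [0, 0, 0], "spin": 0},
])

```text
time_s: 5.45
tcp_pos: [0.5003, 0.3288, 0.2908]
ee_rot: [[0.988, 0.153, -0.011], [0.153, -0.988, -0.009], [-0.012, 0.007, -1.0]]
wrist_force: [0.4, -1.0, -1.2]
gripper_width: 0.62
```

```bash
python3 -c "
from h import *
plan([.5005,-.281,.28],76.3)
s=cap('side')
crop(s,250,50,350,200,4,'pics/s4.png')"
```

```text
t 5.45 tcp [0.5003 0.3288 0.2908] yhead -81.18 tilt [-0.0111 -0.0091 -0.9999] F [ 0.4 -1.  -1.2] w 0.62 j [ 49.  17.   7.  -0. -81.  50.]
d [ 2.000e-04 -6.098e-01 -1.080e-02] loc [-3.724 24.1    0.655] dh -22.52
[{"slide": [-0.13, 0.86, 0.02], "spin": 0.1}, {"slide": [-0.12, 0.86, 0.02], "spin": 0.1}, {"slide": [-0.11, 0.86, 0.02], "spin": 0.1}, {"slide": [-0.1, 0.87, 0.02], "spin": 0.1}, {"slide": [-0.08, 0.87, 0.02], "spin": 0.1}, {"slide": [-0.07, 0.87, 0.02], "spin": 0.1}, {"slide": [-0.06, 0.87, 0.02], "spin": 0.1}, {"slide": [-0.05, 0.87, 0.02], "spin": 0.1}, {"slide": [-0.04, 0.87, 0.02], "spin": 0.1}, {"slide": [-0.02, 0.87, 0.02], "spin": 0.1}, {"slide": [-0.01, 0.87, 0.02], "spin": 0.1}, {"slide": [0.0, 0.87, 0.02], "spin": 0.1}, {"slide": [0.01, 0.87, 0.02], "spin": 0.1}, {"slide": [0.03, 0.87, 0.02], "spin": 0.1}, {"slide": [0.04, 0.87, 0.02], "spin": 0.1}, {"slide": [0.05, 0.87, 0.02], "spin": 0.1}, {"slide": [0.06, 0.87, 0.02], "spin": 0.1}, {"slide": [0.07, 0.87, 0.02], "spin": 0.1}, {"slide": [0.09, 0.87, 0.02], "spin": 0.1}, {"slide": [0.1, 0.87, 0.02], "spin": 0.1}, {"slide": [0.11, 0.86, 0.02], "spin": 0.1}, {"slide": [0.12, 0.86, 0.02], "spin": 0.1}, {"slide": [0.13, 0.86, 0.02], "spin": 0.1}, {"slide": [0.15, 0.86, 0.02], "spin": 0.1}, {"slide": [0.16, 0.86, 0.02], "spin": 0.1}, {"slide": [0.17, 0.85, 0.02], "spin": 0.1}, {"slide": [0.18, 0.85, 0.02], "spin": 0.1}, {"slide": [0.19, 0.85, 0.02], "spin": 0.1}]
```

View pics/s4.png

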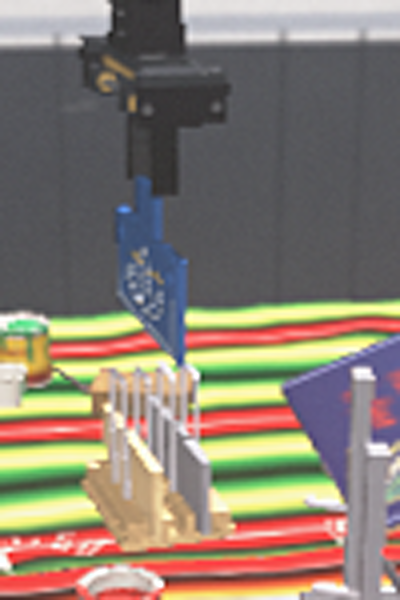

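>>> servo_tool([
  {"slide": [-0.3, 0.4, 0], "spin": 0.1},
  {"slide": [-0.3, 0.7, 0], "spin": 0.1},
  {"slide": [-0.2, 0.85, 0], "spin": 0.1},
  {"slide": [-0.15, 0.85, 0], "spin": 0.1},
  {"slide": [-0.1, 0.85, 0], "spin": 0.1},
  {"slide": [-0.1, 0.85, 0], "spin": 0.1},
  {"slide": [-0.05, 0.85, 0], "spin": 0.1},
  {"slide": [-0.05, 0.85, 0], "spin": 0.1},
  {"slide": [-0.05, 0.85, 0], "spin": 0.1},
  {"slide": [-0.05, 0.85, 0], "spin": 0.1},
])

```text
time_s: 6.5
tcp_pos: [0.4727, 0.1129, 0.2826]
ee_rot: [[1.0, 0.005, -0.03], [0.004, -1.0, -0.021], [-0.03, 0.021, -0.999]]
wrist_force: [0.4, 0.0, -0.3]
gripper_width: 0.624
```

```bash
python3 -c "
from h import *
plan([.5005,-.281,.28],76.3)"
```

```text
t 6.5 tcp [0.4727 0.1129 0.2826] yhead -89.73 tilt [-0.0304 -0.0212 -0.9993] F [ 0.4  0.  -0.3] w 0.624 j [ 33.   6.  -8.   0. -78.  58.]
d [ 0.0278 -0.3939 -0.0026] loc [ 1.048 15.756  0.404] dh -13.97
[{"slide": [0.06, 0.83, 0.02], "spin": 0.09}, {"slide": [0.07, 0.83, 0.02], "spin": 0.09}, {"slide": [0.08, 0.83, 0.02], "spin": 0.09}, {"slide": [0.09, 0.83, 0.02], "spin": 0.09}, {"slide": [0.1, 0.83, 0.02], "spin": 0.09}, {"slide": [0.11, 0.82, 0.02], "spin": 0.09}, {"slide": [0.12, 0.82, 0.02], "spin": 0.09}, {"slide": [0.13, 0.82, 0.02], "spin": 0.09}, {"slide": [0.14, 0.82, 0.02], "spin": 0.09}, {"slide": [0.15, 0.82, 0.02], "spin": 0.09}, {"slide": [0.16, 0.82, 0.02], "spin": 0.09}, {"slide": [0.17, 0.81, 0.02], "spin": 0.09}, {"slide": [0.18, 0.81, 0.02], "spin": 0.09}, {"slide": [0.19, 0.81, 0.02], "spin": 0.09}, {"slide": [0.2, 0.81, 0.02], "spin": 0.09}, {"slide": [0.21, 0.8, 0.02], "spin": 0.09}, {"slide": [0.22, 0.8, 0.02], "spin": 0.09}, {"slide": [0.23, 0.8, 0.02], "spin": 0.09}, {"slide": [0.24, 0.79, 0.01], "spin": 0.09}]
```

>>> servo_tool([
  {"slide": [0, 0.8, 0], "spin": 0.1},
  {"slide": [0.05, 0.8, 0], "spin": 0.1},
  {"slide": [0.05, 0.8, 0], "spin": 0.1},
  {"slide": [0.1, 0.8, 0], "spin": 0.1},
  {"slide": [0.1, 0.8, 0], "spin": 0.1},
  {"slide": [0.1, 0.8, 0], "spin": 0.1},
  {"slide": [0.15, 0.8, 0], "spin": 0.1},
  {"slide": [0.15, 0.8, 0], "spin": 0.1},
  {"slide": [0.2, 0.5, 0], "spin": 0.1},
  {"slide": [0, 0, 0], "spin": 0},
])

```text
time_s: 7.5
tcp_pos: [0.4744, -0.0784, 0.2803]
ee_rot: [[0.989, -0.139, -0.042], [-0.14, -0.99, -0.023], [-0.039, 0.029, -0.999]]
wrist_force: [0.2, 0.0, -1.2]
gripper_width: 0.623
```

```bash
python3 -c "
from h import *
plan([.5005,-.281,.28],76.3)"
```

```text
t 7.5 tcp [ 0.4744 -0.0784  0.2803] yhead -97.97 tilt [-0.0424 -0.0229 -0.9988] F [ 0.2  0.  -1.2] w 0.623 j [ 11.   6.  -9.   1. -77.  71.]
d [ 0.0261 -0.2026 -0.0003] loc [2.164 7.878 0.152] dh -5.73
[{"slide": [0.22, 0.79, 0.02], "spin": 0.07}, {"slide": [0.22, 0.79, 0.01], "spin": 0.07}, {"slide": [0.23, 0.78, 0.01], "spin": 0.07}, {"slide": [0.24, 0.78, 0.01], "spin": 0.07}, {"slide": [0.25, 0.78, 0.01], "spin": 0.07}, {"slide": [0.26, 0.78, 0.01], "spin": 0.07}, {"slide": [0.26, 0.77, 0.01], "spin": 0.07}, {"slide": [0.27, 0.77, 0.01], "spin": 0.07}, {"slide": [0.28, 0.77, 0.01], "spin": 0.07}, {"slide": [0.29, 0.77, 0.01], "spin": 0.07}]
```

>>> servo_tool([
  {"slide": [0.2, 0.7, 0], "spin": 0.1},
  {"slide": [0.2, 0.7, 0], "spin": 0.1},
  {"slide": [0.2, 0.7, 0], "spin": 0.1},
  {"slide": [0.2, 0.7, 0], "spin": 0.1},
  {"slide": [0.2, 0.7, 0], "spin": 0.1},
  {"slide": [0.2, 0.6, 0], "spin": 0.1},
  {"slide": [0.2, 0.6, 0], "spin": 0.05},
  {"slide": [0.2, 0.5, 0], "spin": 0.05},
  {"slide": [0.2, 0.4, 0], "spin": 0.05},
])

```text
time_s: 8.4
tcp_pos: [0.4853, -0.2279, 0.2787]
ee_rot: [[0.968, -0.244, -0.05], [-0.245, -0.969, -0.019], [-0.044, 0.031, -0.999]]
wrist_force: [-0.4, 0.0, -1.3]
gripper_width: 0.623
```

```bash
python3 -c "
from h import *
plan([.5005,-.281,.28],76.3)"
```

```text
t 8.4 tcp [ 0.4853 -0.2279  0.2787] yhead -104.15 tilt [-0.05   -0.0193 -0.9986] F [-0.4  0.  -1.3] w 0.623 j [ -7.  12.  -3.   1. -78.  82.]
d [ 0.0152 -0.0531  0.0013] loc [ 1.11   1.912 -0.04 ] dh 0.45
[{"slide": [0.37, 0.64, -0.01], "spin": -0.02}, {"slide": [0.37, 0.64, -0.01], "spin": -0.02}, {"slide": [0.37, 0.64, -0.01], "spin": -0.02}]
```

>>> servo_tool([
  {"slide": [0, 0, 0], "spin": 0},
  {"slide": [0, 0, 0], "spin": 0},
  {"slide": [0, 0, 0], "spin": 0},
])

```text
time_s: 8.7
tcp_pos: [0.485, -0.2282, 0.278]
ee_rot: [[0.968, -0.246, -0.051], [-0.247, -0.969, -0.019], [-0.045, 0.031, -0.999]]
wrist_force: [0.7, -0.0, -0.7]
gripper_width: 0.623
```

```bash
python3 -c "
from h import *
plan([.5005,-.281,.28],76.3)"
```

```text
t 8.7 tcp [ 0.485  -0.2282  0.278 ] yhead -104.23 tilt [-0.0513 -0.0186 -0.9985] F [ 0.7 -0.  -0.7] w 0.623 j [ -7.  12.  -3.   1. -78.  82.]
d [ 0.0155 -0.0528  0.002 ] loc [ 1.119  1.896 -0.074] dh 0.53
[{"slide": [0.37, 0.63, -0.02], "spin": -0.02}, {"slide": [0.37, 0.63, -0.02], "spin": -0.02}, {"slide": [0.37, 0.63, -0.02], "spin": -0.02}]
```

```bash
python3 -c "
from h import *
plan([.5085,-.280,.195],76.3)"
```

```text
t 8.7 tcp [ 0.485  -0.2282  0.278 ] yhead -104.23 tilt [-0.0513 -0.0186 -0.9985] F [ 0.7 -0.  -0.7] w 0.623 j [ -7.  12.  -3.   1. -78.  82.]
d [ 0.0235 -0.0518 -0.083 ] loc [1.572 1.674 3.303] dh 0.53
[{"slide": [0.39, 0.42, 0.83], "spin": -0.02}, {"slide": [0.39, 0.42, 0.83], "spin": -0.02}, {"slide": [0.39, 0.42, 0.83], "spin": -0.02}, {"slide": [0.39, 0.42, 0.83], "spin": -0.02}]
```

>>> servo_tool([
  {"slide": [0.4, 0.4, 0.8], "spin": 0},
  {"slide": [0.4, 0.45, 0.8], "spin": -0.05},
  {"slide": [0.4, 0.45, 0.8], "spin": 0},
  {"slide": [0.2, 0.2, 0.5], "spin": 0},
])

```text
time_s: 9.1
tcp_pos: [0.5091, -0.2732, 0.207]
ee_rot: [[0.971, -0.233, -0.043], [-0.234, -0.972, -0.02], [-0.037, 0.03, -0.999]]
wrist_force: [-0.4, -0.3, -1.4]
gripper_width: 0.625
```

```bash
python3 -c "
from h import *
s=cap('side');t=cap('top')
plan([.5085,-.280,.195],76.3)
crop(s,280,160,380,310,4,'pics/s5.png');crop(t,375,180,475,260,8,'pics/t5.png')"
```

```text
t 9.2 tcp [ 0.5083 -0.2729  0.2064] yhead -103.53 tilt [-0.0452 -0.0195 -0.9988] F [ 0.2 -0.  -0.8] w 0.623 j [-11.  18.  -5.   2. -70.  87.]
d [ 0.0002 -0.0071 -0.0114] loc [0.09  0.26  0.459] dh -0.17
[{"slide": [0.09, 0.26, 0.46], "spin": 0.02}]
```

View pics/s5.png

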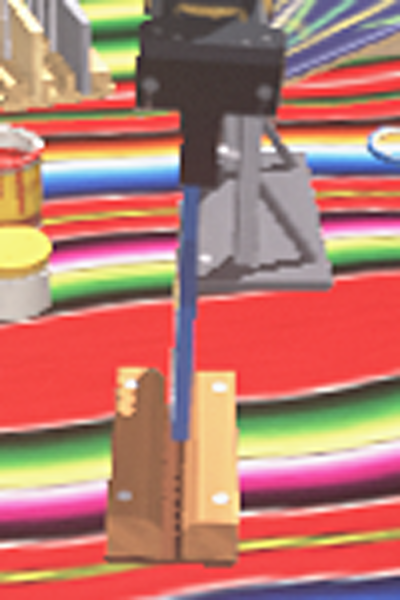

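View pics/t5.png

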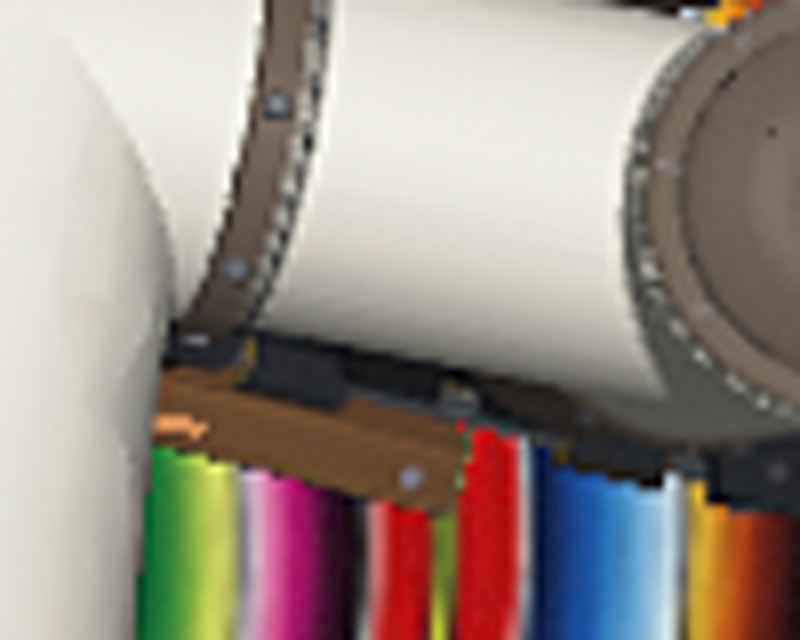

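```bash
python3 -c "
from h import *
st=sense();R=np.array(st['ee_rot']);p=np.array(st['tcp_pos']);s=cap('side')
for dx in(-.008,-.003,.002):
  for z in (.013,.103):
    for dy in(.095,):
      print(dx,z,[((proj(s,p+R@[dx+e,dy,z])[0]-[280,160]+.5)*4).round(1).tolist() for e in(-.005,.005)])
h=cv2.cvtColor(s['frame'],cv2.COLOR_RGB2HSV)
m=(h[...,0]>100)&(h[...,0]<125)&(h[...,1]>110)
for y in range(206,272,4):
  xs=np.where(m[y,310:345])[0]+310; print(y,xs.min() if len(xs) else 0,xs.max() if len(xs) else 0,len(xs), ((xs.mean()-280+.5)*4 if len(xs) else 0,(y-160+.5)*4))
"
```

```text
-0.008 0.013 [[164.6, 308.8], [183.2, 310.0]]
-0.008 0.103 [[154.5, 443.8], [172.2, 445.0]]
-0.003 0.013 [[173.9, 309.4], [192.4, 310.6]]
-0.003 0.103 [[163.4, 444.4], [181.1, 445.5]]
0.002 0.013 [[183.2, 310.0], [201.7, 311.2]]
0.002 0.103 [[172.2, 445.0], [190.0, 446.1]]
206 310 322 13 (np.float64(146.0), 186.0)
210 0 0 0 (0, 202.0)
214 0 0 0 (0, 218.0)
218 0 0 0 (0, 234.0)
222 0 0 0 (0, 250.0)
226 0 0 0 (0, 266.0)
230 0 0 0 (0, 282.0)
234 0 0 0 (0, 298.0)
238 327 327 1 (np.float64(190.0), 314.0)
242 326 326 1 (np.float64(186.0), 330.0)
246 326 326 1 (np.float64(186.0), 346.0)
250 326 326 1 (np.float64(186.0), 362.0)
254 0 0 0 (0, 378.0)
258 0 0 0 (0, 394.0)
262 0 0 0 (0, 410.0)
266 0 0 0 (0, 426.0)
270 0 0 0 (0, 442.0)
```

```bash
python3 -c "
from h import *
plan([.5035,-.2785,.152],76.3)"
```

```text
t 9.25 tcp [ 0.5088 -0.273   0.2079] yhead -103.5 tilt [-0.043  -0.0205 -0.9989] F [-0.2  0.8 -1.1] w 0.621 j [-11.  18.  -5.   2. -70.  87.]
d [-0.0053 -0.0055 -0.0559] loc [-0.073  0.198  2.248] dh -0.2
[{"slide": [-0.02, 0.07, 0.75], "spin": 0.01}, {"slide": [-0.02, 0.07, 0.75], "spin": 0.01}, {"slide": [-0.02, 0.07, 0.75], "spin": 0.01}]
```

>>> servo_tool([
  {"slide": [-0.05, 0.1, 0.7], "spin": 0},
  {"slide": [0, 0.1, 0.7], "spin": 0.05},
  {"slide": [0, 0, 0.7], "spin": 0},
])

```text
time_s: 9.55
tcp_pos: [0.5085, -0.2786, 0.162]
ee_rot: [[0.971, -0.238, -0.029], [-0.238, -0.971, -0.026], [-0.022, 0.032, -0.999]]
wrist_force: [-0.2, -0.1, -0.8]
gripper_width: 0.62
```

```bash
python3 -c "
from h import *
s=cap('side')
plan([.5035,-.2785,.109],76.3)
crop(s,290,190,360,300,5.5,'pics/s6.png')"
```

```text
t 9.6 tcp [ 0.5065 -0.2775  0.1586] yhead -103.78 tilt [-0.0347 -0.0229 -0.9991] F [-1.2 -0.2 -3.2] w 0.625 j [-12.  20.  -9.   2. -63.  87.]
d [-0.003  -0.001  -0.0496] loc [-0.051  0.005  1.989] dh 0.08
[{"slide": [-0.02, 0.0, 0.66], "spin": -0.0}, {"slide": [-0.02, 0.0, 0.66], "spin": -0.0}, {"slide": [-0.02, 0.0, 0.66], "spin": -0.0}]
```

View pics/s6.png

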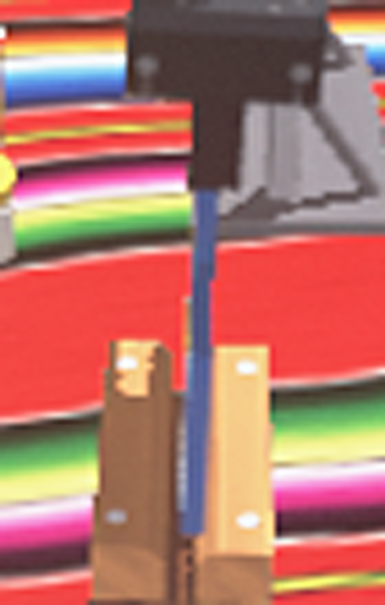

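```bash
python3 -c "
from h import *
s=cap('side');st=sense();print(st['tcp_pos'],st['ee_rot'][:,2])
a=np.radians(-13.7);R=np.array([[np.cos(a),-np.sin(a)],[np.sin(a),np.cos(a)]])
for z in(.05,.058,.065):
  print(z,[((proj(s,np.r_[np.array([.5005,-.281])+R@[x,-.095],z])[0]-[290,190]+.5)*5.5).round(1).tolist() for x in(-.005,0,.005)])
crop(s,290,190,360,300,5.5,'pics/s7.png')"
```

```text
[ 0.50651065 -0.27773278  0.1597243 ] [-0.03528092 -0.02328214 -0.9991062 ]
0.05 [[168.7, 563.0], [180.6, 563.4], [192.5, 563.8]]
0.058 [[169.1, 548.3], [181.1, 548.7], [193.1, 549.2]]
0.065 [[169.5, 535.4], [181.5, 535.8], [193.5, 536.2]]
```

View pics/s7.png

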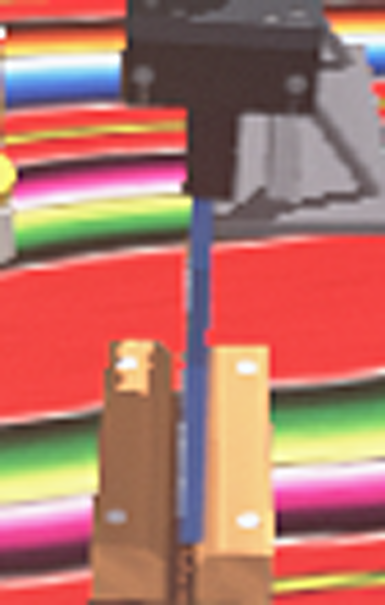

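>>> servo_tool([
  {"slide": [-0.18, 0, 0.3], "spin": 0},
  {"slide": [0, 0, 0.4], "spin": 0},
  {"slide": [0, 0, 0.4], "spin": 0},
  {"slide": [0, 0, 0.4], "spin": 0},
])

```text
time_s: 10.05
tcp_pos: [0.5038, -0.2776, 0.1259]
ee_rot: [[0.971, -0.236, -0.025], [-0.236, -0.971, -0.027], [-0.018, 0.032, -0.999]]
wrist_force: [-0.3, -0.6, -0.7]
gripper_width: 0.623
```

```bash
python3 -c "
from h import *
s=cap('side')
plan([.5035,-.2785,.107],76.3)
crop(s,290,190,360,300,5.5,'pics/s8.png')"
```

```text
t 10.1 tcp [ 0.5025 -0.2771  0.1238] yhead -103.67 tilt [-0.0288 -0.0253 -0.9993] F [-0.7  0.2 -3.1] w 0.624 j [-12.  21. -13.   2. -58.  87.]
d [ 0.001  -0.0014 -0.0168] loc [0.067 0.022 0.673] dh -0.03
[{"slide": [0.07, 0.02, 0.67], "spin": 0.0}]
```

View pics/s8.png

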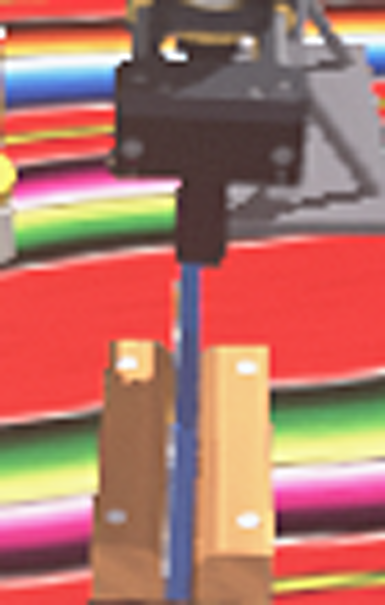

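>>> servo_tool([
  {"slide": [0, 0, 0.3], "spin": 0},
  {"slide": [0, 0, 0.3], "spin": 0},
  {"slide": [0, 0, 0.1], "spin": 0},
])

```text
time_s: 10.4
tcp_pos: [0.5064, -0.2813, 0.1105]
ee_rot: [[0.972, -0.233, -0.02], [-0.234, -0.972, -0.034], [-0.011, 0.037, -0.999]]
wrist_force: [-0.3, 0.0, 9.8]
gripper_width: 0.625
```

```bash
python3 -c "
from h import *
plan([.5035,-.2785,.107],76.3)
s=cap('side')
crop(s,290,190,360,300,5.5,'pics/s9.png')"
```

```text
t 10.4 tcp [ 0.5064 -0.2813  0.1105] yhead -103.5 tilt [-0.0197 -0.0338 -0.9992] F [-0.3  0.   9.8] w 0.625 j [-12.  22. -14.   3. -55.  87.]
d [-0.0029  0.0028 -0.0035] loc [-0.138 -0.088  0.138] dh -0.2
[{"slide": [-0.14, -0.09, 0.14], "spin": 0.03}]
```

View pics/s9.png

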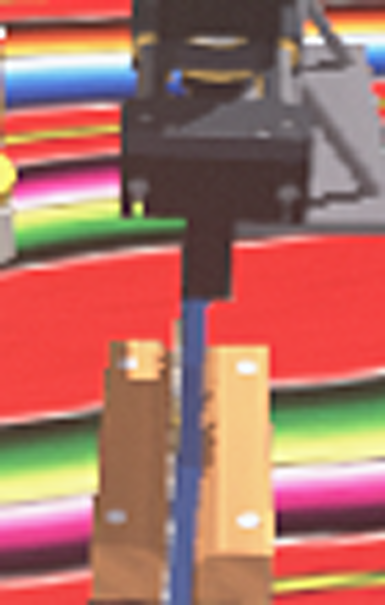

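>>> servo_tool([
  {"slide": [-0.2, -0.05, 0], "spin": 0},
  {"slide": [0, 0, 0], "spin": 0},
])

```text
time_s: 10.65
tcp_pos: [0.5032, -0.2792, 0.1115]
ee_rot: [[0.972, -0.234, -0.016], [-0.234, -0.972, -0.034], [-0.007, 0.037, -0.999]]
wrist_force: [0.1, 0.2, -0.1]
gripper_width: 0.627
```

```bash
python3 -c "
from h import *
plan([.5005,-.281,.107],76.3)"
```

```text
t 10.65 tcp [ 0.5032 -0.2792  0.1115] yhead -103.52 tilt [-0.0158 -0.0344 -0.9993] F [ 0.1  0.2 -0.1] w 0.627 j [-12.  21. -14.   3. -55.  87.]
d [-0.0027 -0.0018 -0.0045] loc [-0.087  0.089  0.184] dh -0.18
[{"slide": [-0.09, 0.09, 0.18], "spin": 0.02}]
```

Release.

>>> servo_tool([
  {"slide": [-0.1, 0, 0], "spin": 0},
  {"slide": [0, 0, 0], "spin": 0},
  {"slide": [0, 0, 0], "spin": 0},
  {"slide": [0, 0, 0], "spin": 0},
  {"slide": [0, 0, 0], "spin": 0},
], gripper=0)

```text
time_s: 11.15
tcp_pos: [0.5, -0.2787, 0.1103]
ee_rot: [[0.972, -0.233, -0.018], [-0.234, -0.972, -0.034], [-0.01, 0.038, -0.999]]
wrist_force: [-0.3, -0.4, -0.1]
gripper_width: 0.962
```

```bash
python3 -c "
from h import *
plan([.5005,-.281,.107],76.3)
s=cap('side')
crop(s,290,190,360,300,5.5,'pics/s10.png')"
```

```text
t 11.15 tcp [ 0.5    -0.2787  0.1103] yhead -103.5 tilt [-0.0181 -0.0344 -0.9992] F [-0.3 -0.4 -0.1] w 0.962 j [-12.  21. -15.   3. -55.  87.]
d [ 0.0005 -0.0023 -0.0033] loc [0.044 0.081 0.133] dh -0.2
[{"slide": [0.04, 0.08, 0.13], "spin": 0.03}]
```

View pics/s10.png

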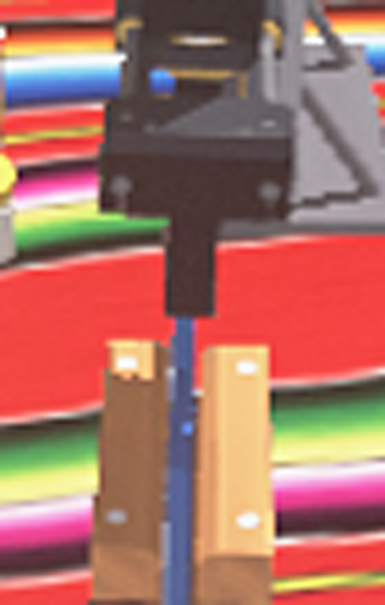

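>>> servo_tool([
  {"slide": [0, 0, -0.3], "spin": 0},
  {"slide": [0, 0, -0.6], "spin": 0},
  {"slide": [0, 0, -0.8], "spin": 0},
  {"slide": [0, 0, -0.9], "spin": 0},
])

```text
time_s: 11.6
tcp_pos: [0.499, -0.2758, 0.1748]
ee_rot: [[0.972, -0.233, -0.026], [-0.234, -0.972, -0.032], [-0.018, 0.037, -0.999]]
wrist_force: [0.9, -0.3, -0.7]
gripper_width: 1.002
```

>>> servo_tool([
  {"slide": [0, 0, -0.2], "spin": 0.6},
  {"slide": [0, 0, 0], "spin": 0.9},
  {"slide": [0, 0, 0], "spin": 1.0},
  {"slide": [0, 0, 0], "spin": 1.0},
  {"slide": [0, 0, 0], "spin": 1.0},
  {"slide": [0, 0, 0], "spin": 1.0},
  {"slide": [0, 0, 0], "spin": 1.0},
  {"slide": [0, 0, 0], "spin": 1.0},
  {"slide": [0, 0, 0], "spin": 1.0},
  {"slide": [0, 0, 0], "spin": 1.0},
])

```text
time_s: 12.6
tcp_pos: [0.5036, -0.277, 0.1922]
ee_rot: [[-0.044, -0.999, -0.009], [-0.998, 0.045, -0.038], [0.039, 0.007, -0.999]]
wrist_force: [0.7, 0.3, 0.5]
gripper_width: 1.003
```

```bash
python3 -c "
from h import *
plan([.5005,-.281,.18],-13.7)
s=cap('side')
crop(s,290,160,360,300,4.2,'pics/s11.png')"
```

```text
t 12.6 tcp [ 0.5036 -0.277   0.1922] yhead 177.43 tilt [-0.0091 -0.0381 -0.9992] F [0.7 0.3 0.5] w 1.003 j [-11.  17.  -8.   2. -65.   8.]
d [-0.0031 -0.004  -0.0122] loc [0.148 0.113 0.494] dh -11.13
[{"slide": [0.07, 0.06, 0.25], "spin": 0.7}, {"slide": [0.08, 0.05, 0.25], "spin": 0.7}]
```

View pics/s11.png

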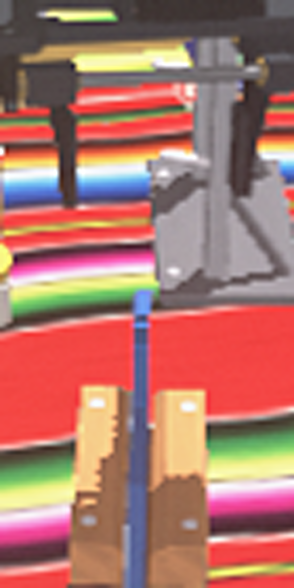

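```bash
python3 -c "
from h import *
s=cap('side')
a=np.radians(-13.7);R=np.array([[np.cos(a),-np.sin(a)],[np.sin(a),np.cos(a)]])
o=np.array([.5005,-.2785])
for n,y,z in (('tabL',.028,.142),('tabR',-.028,.142),('bodyR',-.095,.098)):
  print(n,[((proj(s,np.r_[o+R@[x,y],z])[0]-[300,210]+.5)*10).round(0).tolist() for x in(-.005,.005)])
crop(s,300,210,345,270,10,'pics/s12.png')"
```

```text
tabL [[226.0, 190.0], [266.0, 192.0]]
tabR [[221.0, 321.0], [263.0, 322.0]]
bodyR [[209.0, 653.0], [253.0, 655.0]]
```

View pics/s12.png

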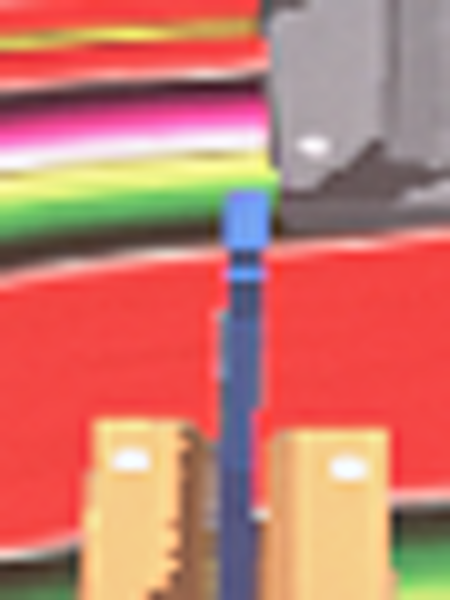

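>>> servo_tool([
  {"slide": [0.05, 0.05, 0.2], "spin": 0.7},
  {"slide": [0.05, 0.05, 0.2], "spin": 0.65},
  {"slide": [0, 0, 0], "spin": 0},
])

```text
time_s: 13.0
tcp_pos: [0.5012, -0.2797, 0.1834]
ee_rot: [[-0.221, -0.975, -0.007], [-0.975, 0.221, -0.039], [0.039, -0.002, -0.999]]
wrist_force: [-0.4, -0.7, -0.3]
gripper_width: 1.002
```

```bash
python3 -c "
from h import *
plan([.5005,-.279,.106],-13.7)"
```

```text
t 13.0 tcp [ 0.5012 -0.2797  0.1834] yhead 167.25 tilt [-0.0072 -0.0387 -0.9992] F [-0.4 -0.7 -0.3] w 1.002 j [-12.  17.  -9.   3. -63.  -2.]
d [-0.0007  0.0007 -0.0774] loc [-0.143  0.039  3.092] dh -0.95
[{"slide": [-0.04, 0.01, 0.77], "spin": 0.03}, {"slide": [-0.04, 0.01, 0.77], "spin": 0.03}, {"slide": [-0.04, 0.01, 0.77], "spin": 0.03}, {"slide": [-0.04, 0.01, 0.77], "spin": 0.03}]
```

>>> servo_tool([
  {"slide": [-0.1, 0, 0.5], "spin": 0.1},
  {"slide": [-0.05, 0, 0.8], "spin": 0},
  {"slide": [0, 0, 0.8], "spin": 0},
  {"slide": [0, 0, 0.7], "spin": 0},
  {"slide": [0, 0, 0], "spin": 0},
])

```text
time_s: 13.5
tcp_pos: [0.5024, -0.2781, 0.1104]
ee_rot: [[-0.221, -0.975, -0.005], [-0.974, 0.221, -0.039], [0.039, -0.004, -0.999]]
wrist_force: [0.1, 0.3, 0.1]
gripper_width: 0.999
```

```bash
python3 -c "
from h import *
plan([.5005,-.279,.106],-13.7)
s=cap('side')
crop(s,290,160,360,300,4.2,'pics/s13.png')"
```

```text
t 13.5 tcp [ 0.5024 -0.2781  0.1104] yhead 167.21 tilt [-0.0046 -0.0389 -0.9992] F [0.1 0.3 0.1] w 0.999 j [-11.  21. -15.   3. -54.  -3.]
d [-0.0019 -0.0009 -0.0044] loc [0.047 0.067 0.176] dh -0.91
[{"slide": [0.05, 0.07, 0.18], "spin": 0.11}]
```

View pics/s13.png

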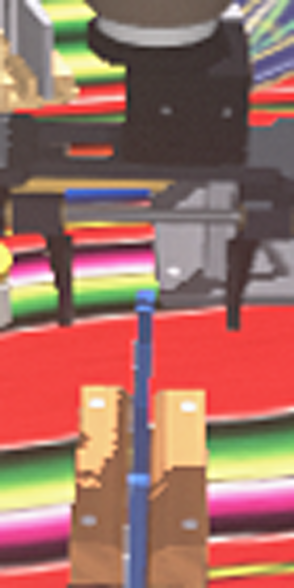

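>>> servo_tool([
  {"slide": [0.05, 0.07, 0.1], "spin": 0.15},
  {"slide": [0, 0, 0], "spin": 0},
])

```text
time_s: 13.75
tcp_pos: [0.5024, -0.2796, 0.1105]
ee_rot: [[-0.241, -0.97, -0.0], [-0.97, 0.241, -0.041], [0.04, -0.01, -0.999]]
wrist_force: [0.2, -0.7, 0.3]
gripper_width: 1.002
```

>>> servo_tool([
  {"slide": [0, 0, 0], "spin": 0},
  {"slide": [0, 0, 0], "spin": 0},
  {"slide": [0, 0, 0], "spin": 0},
  {"slide": [0, 0, 0], "spin": 0},
  {"slide": [0, 0, 0], "spin": 0},
  {"slide": [0, 0, 0], "spin": 0},
  {"slide": [0, 0, 0], "spin": 0},
], gripper=255)

```text
time_s: 14.45
tcp_pos: [0.504, -0.2801, 0.1134]
ee_rot: [[-0.24, -0.971, 0.006], [-0.97, 0.24, -0.043], [0.04, -0.016, -0.999]]
wrist_force: [0.4, 0.7, 0.1]
gripper_width: 0.446
```

```bash
python3 -c "
from h import *
plan([.5005,-.279,.106],-13.7)
s=cap('side')
crop(s,290,160,360,300,4.2,'pics/s14.png')"
```

```text
t 14.45 tcp [ 0.504  -0.2801  0.1134] yhead 166.11 tilt [ 0.0055 -0.0426 -0.9991] F [0.4 0.7 0.1] w 0.446 j [-12.  21. -15.   3. -53.  -4.]
d [-0.0035  0.0011 -0.0074] loc [-0.021  0.153  0.293] dh 0.19
[{"slide": [-0.02, 0.15, 0.29], "spin": -0.02}]
```

View pics/s14.png

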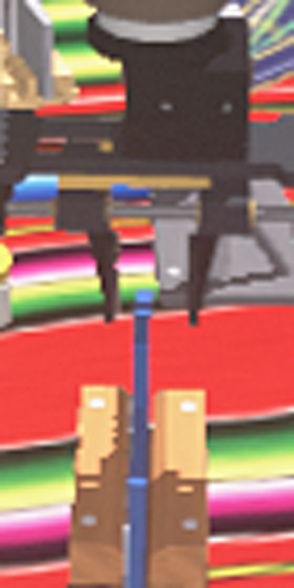

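>>> servo_tool([
  {"slide": [0, 0.15, 0.3], "spin": 0},
  {"slide": [0, 0, 0], "spin": 0},
  {"slide": [0, 0, 0], "spin": 0},
  {"slide": [0, 0, 0], "spin": 0},
  {"slide": [0, 0, 0], "spin": 0},
  {"slide": [0, 0, 0], "spin": 0},
])

```text
time_s: 15.1
tcp_pos: [0.4996, -0.2794, 0.1047]
ee_rot: [[-0.241, -0.971, 0.004], [-0.97, 0.24, -0.042], [0.04, -0.014, -0.999]]
wrist_force: [-0.3, -0.4, -0.5]
gripper_width: 0.111
```

```bash
python3 -c "
from h import *
plan([.5005,-.279,.106],-13.7)
s=cap('side')
crop(s,290,160,360,300,4.2,'pics/s15.png')"
```

```text
t 15.1 tcp [ 0.4996 -0.2794  0.1047] yhead 166.1 tilt [ 0.0042 -0.0422 -0.9991] F [-0.3 -0.4 -0.5] w 0.111 j [-12.  21. -17.   3. -52.  -4.]
d [0.0009 0.0004 0.0013] loc [-0.021 -0.032 -0.052] dh 0.2
[{"slide": [-0.02, -0.03, -0.05], "spin": -0.02}]
```

View pics/s15.png

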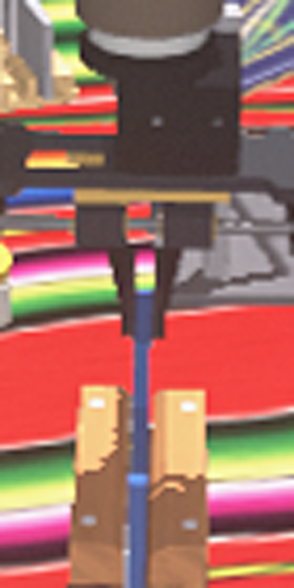

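```bash
python3 -c "
from h import *
import pickle
t,s=pickle.load(open('c0.pkl','rb'))
h=cv2.cvtColor(t['frame'],cv2.COLOR_RGB2HSV)
f=t['frame'].astype(int)
crop(t,275,225,355,270,10,'pics/t_cans.png')
a=np.radians(-10.8);R=np.array([[np.cos(a),-np.sin(a)],[np.sin(a),np.cos(a)]])
for n,px,z in(('can',(295.3,245.5),.073),('jar',(334.8,249.5),.05)):
  P=onz(t,px,z)[0]; print(n,P.round(4),'in stand',(R.T@(P[:2]-[.6153,.0307])).round(4))
"
```

```text
can [0.4376 0.0608 0.073 ] in stand [-0.1802 -0.0037]
jar [ 0.4263 -0.0548  0.05  ] in stand [-0.1696 -0.1194]
```

View pics/t_cans.png

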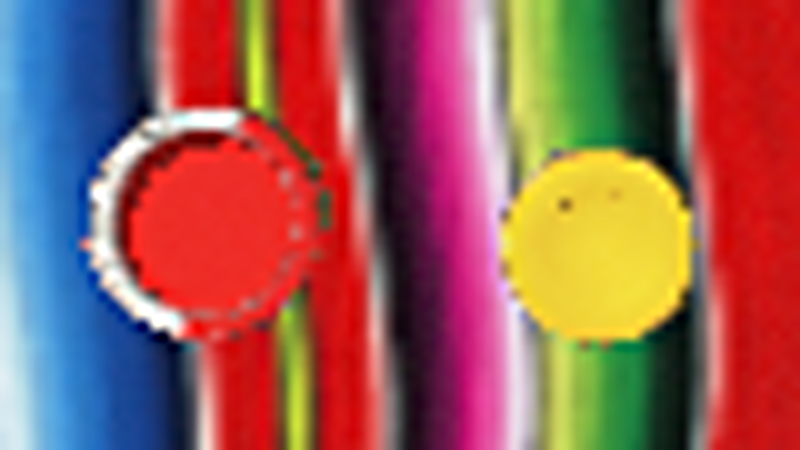

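>>> servo_tool([
  {"slide": [0, 0, -0.4], "spin": 0},
  {"slide": [0, 0, -0.7], "spin": 0},
  {"slide": [0, 0, -0.9], "spin": 0},
  {"slide": [0, 0, -0.9], "spin": 0},
  {"slide": [0, 0, -0.9], "spin": 0},
  {"slide": [0, 0, -0.6], "spin": 0},
])

```text
time_s: 15.75
tcp_pos: [0.4976, -0.2739, 0.2178]
ee_rot: [[-0.241, -0.971, -0.001], [-0.97, 0.241, -0.04], [0.039, -0.008, -0.999]]
wrist_force: [-1.1, 0.2, -1.0]
gripper_width: 0.111
```

```bash
python3 -c "
from h import *
s=cap('side');plan([.5005,-.279,.24],-13.7)
crop(s,270,110,390,300,3,'pics/s16.png')"
```

```text
t 15.8 tcp [ 0.4989 -0.2745  0.2205] yhead 166.11 tilt [ 0.0033 -0.042  -0.9991] F [ 0.5 -0.5  0.7] w 0.106 j [-11.  15.  -7.   3. -67.  -4.]
d [ 0.0016 -0.0045  0.0195] loc [ 0.191 -0.116 -0.77 ] dh 0.19
[{"slide": [0.19, -0.12, -0.77], "spin": -0.02}]
```

View pics/s16.png

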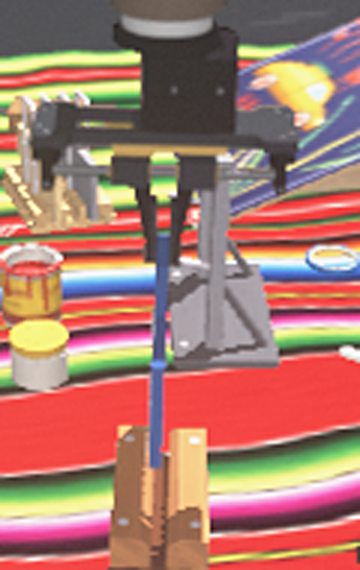

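```bash
python3 -c "
from h import *
plan([.555,.040,.222],-10.8)"
```

```text
t 15.8 tcp [ 0.4989 -0.2745  0.2205] yhead 166.11 tilt [ 0.0033 -0.042  -0.9991] F [ 0.5 -0.5  0.7] w 0.106 j [-11.  15.  -7.   3. -67.  -4.]
d [0.0561 0.3145 0.0015] loc [-12.737   0.84   -0.58 ] dh 3.09
[{"slide": [-0.85, 0.06, -0.04], "spin": -0.03}, {"slide": [-0.85, 0.05, -0.04], "spin": -0.03}, {"slide": [-0.85, 0.05, -0.04], "spin": -0.03}, {"slide": [-0.85, 0.05, -0.04], "spin": -0.03}, {"slide": [-0.85, 0.04, -0.04], "spin": -0.03}, {"slide": [-0.85, 0.04, -0.04], "spin": -0.03}, {"slide": [-0.85, 0.04, -0.04], "spin": -0.03}, {"slide": [-0.85, 0.03, -0.04], "spin": -0.03}, {"slide": [-0.85, 0.03, -0.04], "spin": -0.03}, {"slide": [-0.85, 0.03, -0.04], "spin": -0.03}, {"slide": [-0.85, 0.03, -0.04], "spin": -0.03}, {"slide": [-0.85, 0.02, -0.04], "spin": -0.03}, {"slide": [-0.85, 0.02, -0.04], "spin": -0.03}, {"slide": [-0.85, 0.02, -0.04], "spin": -0.03}, {"slide": [-0.85, 0.01, -0.04], "spin": -0.03}]
```

>>> servo_tool([
  {"slide": [-0.3, 0.05, -0.05], "spin": 0},
  {"slide": [-0.5, 0.05, -0.05], "spin": -0.05},
  {"slide": [-0.7, 0.05, -0.05], "spin": -0.05},
  {"slide": [-0.8, 0.05, -0.05], "spin": -0.05},
  {"slide": [-0.8, 0.05, -0.05], "spin": -0.05},
  {"slide": [-0.8, 0.05, -0.05], "spin": -0.05},
  {"slide": [-0.8, 0.05, -0.05], "spin": -0.05},
  {"slide": [-0.8, 0.05, -0.05], "spin": -0.05},
  {"slide": [-0.7, 0.05, -0.05], "spin": 0},
  {"slide": [-0.7, 0.05, -0.05], "spin": 0},
])

```text
time_s: 16.8
tcp_pos: [0.5177, -0.0894, 0.2173]
ee_rot: [[-0.189, -0.982, -0.014], [-0.981, 0.19, -0.038], [0.04, 0.006, -0.999]]
wrist_force: [0.1, -1.0, -1.8]
gripper_width: 0.111
```

```bash
python3 -c "
from h import *
plan([.555,.040,.222],-10.8)"
```

```text
t 16.8 tcp [ 0.5177 -0.0894  0.2173] yhead 169.07 tilt [-0.0138 -0.0379 -0.9992] F [ 0.1 -1.  -1.8] w 0.111 j [  9.  12. -12.   2. -68. -21.]
d [0.0373 0.1294 0.0047] loc [-5.353 -0.481 -0.406] dh 0.13
[{"slide": [-0.76, -0.07, -0.06], "spin": -0.0}, {"slide": [-0.76, -0.07, -0.06], "spin": -0.0}, {"slide": [-0.76, -0.07, -0.06], "spin": -0.0}, {"slide": [-0.76, -0.07, -0.06], "spin": -0.0}, {"slide": [-0.76, -0.07, -0.06], "spin": -0.0}, {"slide": [-0.76, -0.07, -0.06], "spin": -0.0}, {"slide": [-0.76, -0.07, -0.06], "spin": -0.0}]
```

>>> servo_tool([
  {"slide": [-0.75, -0.1, -0.1], "spin": 0},
  {"slide": [-0.75, -0.1, -0.1], "spin": 0},
  {"slide": [-0.75, -0.1, -0.1], "spin": 0},
  {"slide": [-0.75, -0.05, -0.1], "spin": 0},
  {"slide": [-0.75, -0.05, -0.1], "spin": 0},
  {"slide": [-0.6, -0.05, -0.05], "spin": 0},
  {"slide": [-0.4, 0, 0], "spin": 0},
  {"slide": [0, 0, 0], "spin": 0},
])

```text
time_s: 17.6
tcp_pos: [0.5453, 0.0385, 0.2175]
ee_rot: [[-0.18, -0.983, -0.031], [-0.983, 0.181, -0.04], [0.045, 0.023, -0.999]]
wrist_force: [-0.3, -0.8, -1.6]
gripper_width: 0.11
```

```bash
python3 -c "
from h import *
s=cap('side');t=cap('top')
plan([.561,.040,.222],-10.8)
crop(s,270,80,370,240,3.7,'pics/s17.png');crop(t,255,140,355,220,8,'pics/t17.png')"
```

```text
t 17.7 tcp [0.5451 0.0373 0.2177] yhead 169.49 tilt [-0.031  -0.0398 -0.9987] F [-0.1 -0.2 -1.5] w 0.111 j [ 22.  15.  -8.   2. -70. -33.]
d [0.0159 0.0027 0.0043] loc [-0.214 -0.602 -0.196] dh -0.29
[{"slide": [-0.21, -0.6, -0.2], "spin": 0.04}]
```

View pics/s17.png

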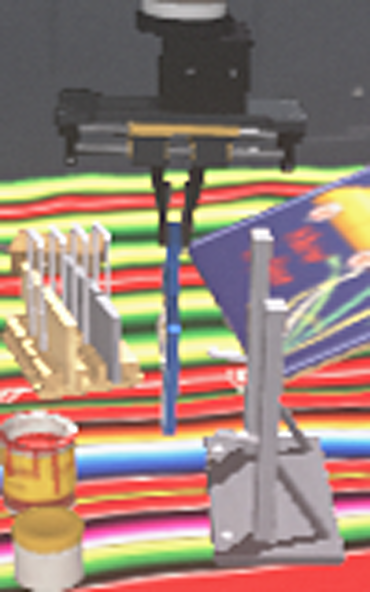

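View pics/t17.png

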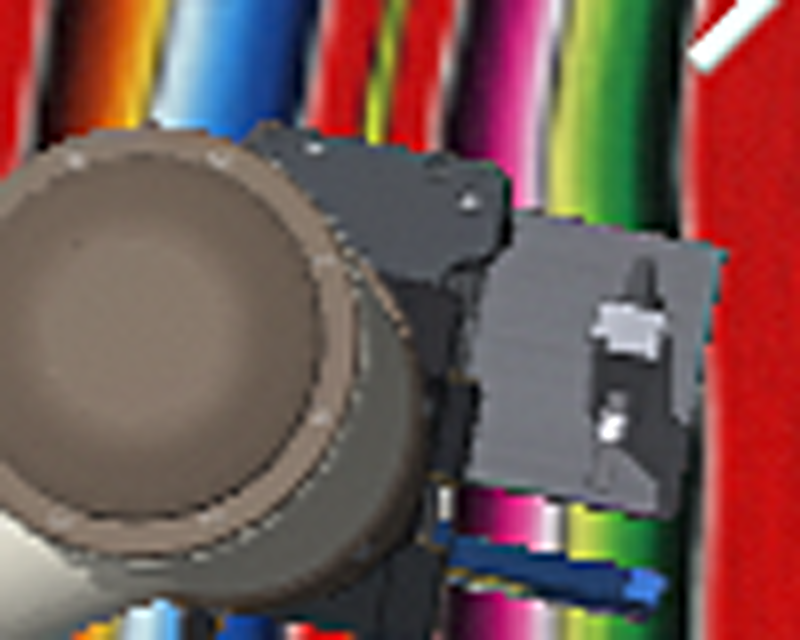

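```bash
python3 -c "
from h import *
s=cap('side');t=cap('top');st=sense();p=np.array(st['tcp_pos']);print(p.round(4),st['ee_rot'][:,2].round(3))
crop(s,300,135,335,205,11,'pics/s18.png');crop(t,305,200,345,222,18,'pics/t18.png')
a=np.radians(-10.5);R=np.array([[np.cos(a),-np.sin(a)],[np.sin(a),np.cos(a)]])
o=p+[0,.0009,.0153]
for n,y,z in (('shoulderR',-.095,-.022),('botR',-.095,-.112),('tabtop R',-.028,.022)):
  for x in(-.005,.005):
    P=o+np.r_[R@[x,y],z]; print(n,x,P.round(4),'side',((proj(s,P)[0]-[300,135]+.5)*11).round(),'top',((proj(t,P)[0]-[305,200]+.5)*18).round())
"
```

```text
[0.5453 0.0367 0.2181] [-0.03  -0.04  -0.999]
shoulderR -0.005 [ 0.5231 -0.0549  0.2114] side [170. 387.] top [578. 277.]
shoulderR 0.005 [ 0.5329 -0.0567  0.2114] side [209. 387.] top [591. 208.]
botR -0.005 [ 0.5231 -0.0549  0.1214] side [164. 695.] top [562. 299.]
botR 0.005 [ 0.5329 -0.0567  0.1214] side [202. 695.] top [574. 235.]
tabtop R -0.005 [0.5353 0.011  0.2554] side [168. 129.] top [ 99. 170.]
tabtop R 0.005 [0.5451 0.0091 0.2554] side [206. 129.] top [113.  98.]
```

View pics/s18.png

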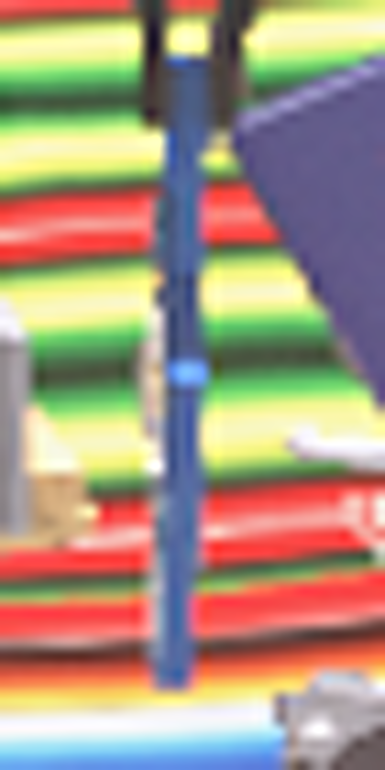

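View pics/t18.png

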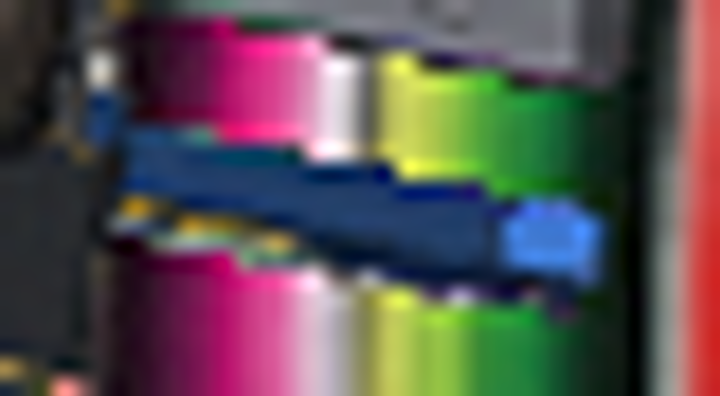

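```bash
python3 -c "
from h import *
plan([.560,.041,.139],-10.8)"
```

```text
t 17.8 tcp [0.5453 0.0367 0.2181] yhead 169.43 tilt [-0.0301 -0.0396 -0.9988] F [ 0.7 -0.2 -0.5] w 0.108 j [ 22.  15.  -8.   2. -70. -33.]
d [ 0.0147  0.0043 -0.0791] loc [-0.417 -0.618  3.137] dh -0.23
[{"slide": [-0.1, -0.15, 0.78], "spin": 0.01}, {"slide": [-0.1, -0.15, 0.78], "spin": 0.01}, {"slide": [-0.1, -0.15, 0.78], "spin": 0.01}, {"slide": [-0.1, -0.15, 0.78], "spin": 0.01}]
```

>>> servo_tool([
  {"slide": [-0.1, -0.15, 0.6], "spin": 0},
  {"slide": [-0.1, -0.15, 0.8], "spin": 0},
  {"slide": [-0.1, -0.15, 0.8], "spin": 0.05},
  {"slide": [-0.1, -0.15, 0.7], "spin": 0},
  {"slide": [0, 0, 0], "spin": 0},
])

```text
time_s: 18.3
tcp_pos: [0.5606, 0.037, 0.145]
ee_rot: [[-0.195, -0.98, -0.026], [-0.98, 0.196, -0.039], [0.043, 0.018, -0.999]]
wrist_force: [-0.4, 0.4, -1.9]
gripper_width: 0.11
```

```bash
cat > look.py <<'E'
from h import *
import sys
k=sys.argv[1]
s=cap('side');t=cap('top');st=sense();p=np.array(st['tcp_pos'])
plan([.569,.0405,.134],-10.8)
crop(s,295,140,350,220,9,f'pics/s{k}.png');crop(t,305,165,350,215,11,f'pics/t{k}.png')
a=np.radians(-10.8);R=np.array([[np.cos(a),-np.sin(a)],[np.sin(a),np.cos(a)]])
o=p+[0,-.001,.016]
for n,y,z in (('shoulderR',-.095,-.022),('botR',-.095,-.112)):
  for x in(-.005,.005):
    P=o+np.r_[R@[x,y],z]; print(n,x,'side',((proj(s,P)[0]-[295,140]+.5)*9).round(),'top',((proj(t,P)[0]-[305,165]+.5)*11).round())
print('tab in stand',(R.T@(o[:2]-[.6153,.0307])*1e3).round(1),'hole z',(o[2]-.04).round(4))
E
python3 look.py 19
```

```text
t 18.4 tcp [0.5622 0.0374 0.1477] yhead 168.73 tilt [-0.021  -0.0378 -0.9991] F [ 0.2 -0.  -0.8] w 0.11 j [ 21.  19. -12.   2. -61. -33.]
d [ 0.0068  0.0031 -0.0137] loc [-0.199 -0.25   0.535] dh 0.47
[{"slide": [-0.2, -0.25, 0.54], "spin": -0.06}]
shoulderR -0.005 side [231. 466.] top [350. 499.]
shoulderR 0.005 side [262. 467.] top [358. 459.]
botR -0.005 side [225. 704.] top [342. 515.]
botR 0.005 side [255. 704.] top [349. 479.]
tab in stand [-53.2  -4.4] hole z 0.1237
```

View pics/s19.png

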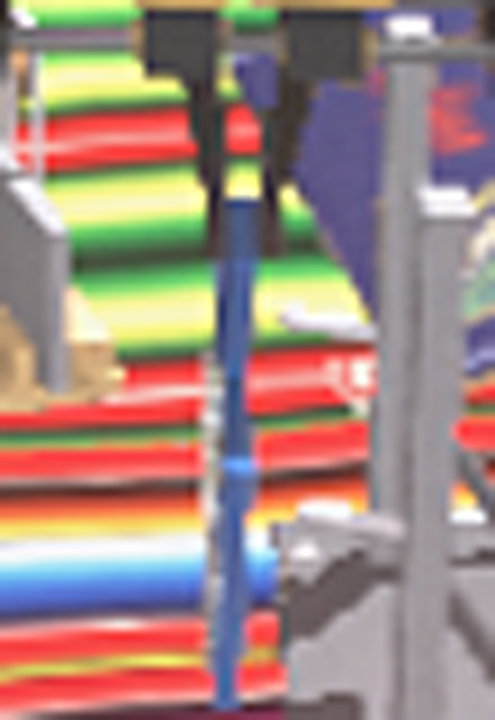

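View pics/t19.png

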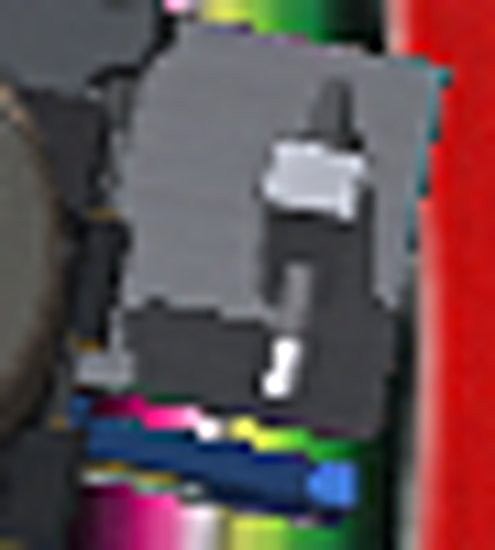

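>>> servo_tool([
  {"slide": [-0.1, 0, 0.25], "spin": -0.08},
  {"slide": [-0.08, 0, 0.25], "spin": 0},
  {"slide": [0, 0, 0], "spin": 0},
])

```text
time_s: 18.7
tcp_pos: [0.5643, 0.0415, 0.1373]
ee_rot: [[-0.184, -0.983, -0.015], [-0.982, 0.184, -0.036], [0.038, 0.008, -0.999]]
wrist_force: [-0.2, 0.9, -1.7]
gripper_width: 0.11
```

```bash
python3 look.py 20
```

```text
t 18.8 tcp [0.5647 0.0414 0.138 ] yhead 169.4 tilt [-0.0143 -0.0362 -0.9992] F [ 0.1 -0.4 -1.9] w 0.107 j [ 22.  20. -13.   2. -59. -33.]
d [ 0.0043 -0.0009 -0.004 ] loc [-0.001 -0.177  0.157] dh -0.2
[{"slide": [0.0, -0.18, 0.16], "spin": 0.03}]
shoulderR -0.005 side [235. 486.] top [333. 490.]
shoulderR 0.005 side [266. 487.] top [341. 452.]
botR -0.005 side [229. 722.] top [326. 508.]
botR 0.005 side [259. 722.] top [333. 472.]
tab in stand [-51.5   0.1] hole z 0.114
```

View pics/s20.png

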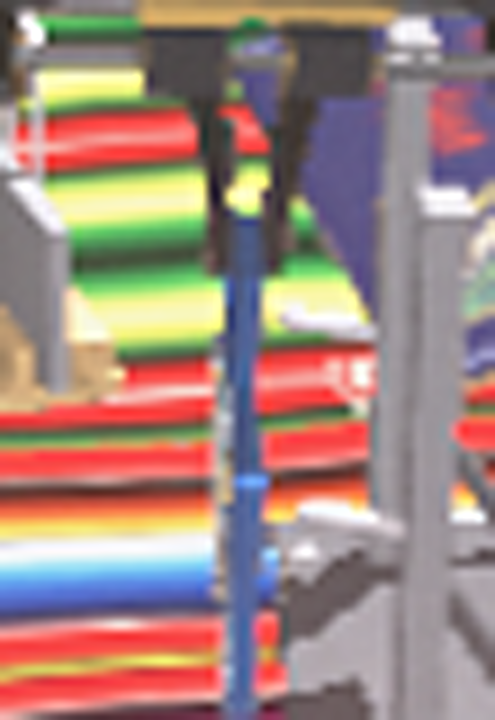

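View pics/t20.png

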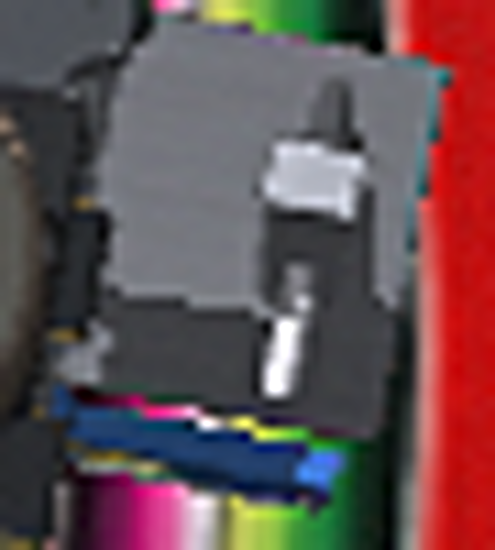

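>>> servo_tool([
  {"slide": [0, -0.2, 0.12], "spin": 0},
  {"slide": [0, -0.3, 0.03], "spin": 0},
  {"slide": [0, -0.3, 0.05], "spin": 0},
])

```text
time_s: 19.1
tcp_pos: [0.5857, 0.0377, 0.1337]
ee_rot: [[-0.182, -0.983, -0.012], [-0.983, 0.183, -0.036], [0.037, 0.005, -0.999]]
wrist_force: [0.7, 0.1, -1.6]
gripper_width: 0.113
```

```bash
python3 look.py 21
```

```text
t 19.2 tcp [0.5859 0.0376 0.1331] yhead 169.43 tilt [-0.0128 -0.0359 -0.9993] F [ 0.1 -0.7 -2.2] w 0.107 j [ 20.  22. -10.   2. -60. -32.]
d [-0.0169  0.0029  0.0009] loc [ 0.011  0.686 -0.032] dh -0.23
[{"slide": [0.01, 0.69, -0.03], "spin": 0.03}]
shoulderR -0.005 side [301. 500.] top [349. 408.]
shoulderR 0.005 side [332. 500.] top [356. 369.]
botR -0.005 side [293. 734.] top [340. 432.]
botR 0.005 side [322. 734.] top [347. 396.]
tab in stand [-30.    0.3] hole z 0.1091
```

View pics/s21.png

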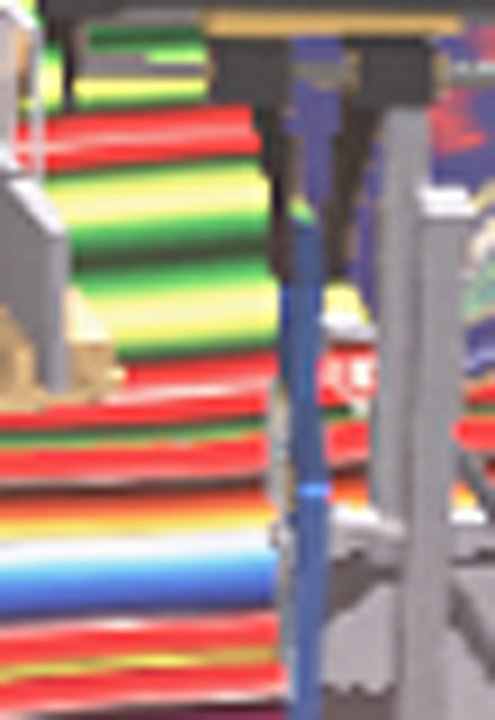

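View pics/t21.png

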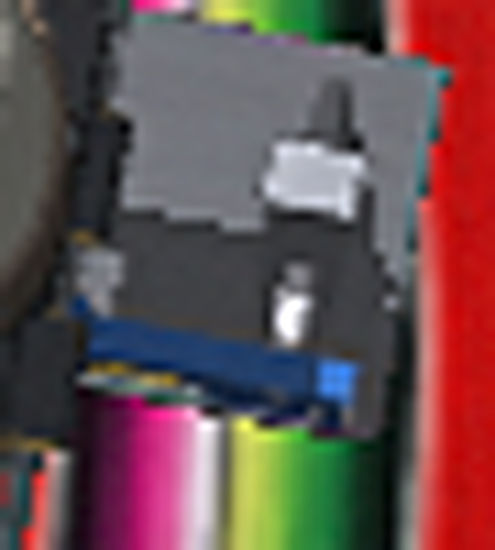

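>>> servo_tool([
  {"slide": [0, -0.25, 0.04], "spin": 0},
  {"slide": [0, -0.25, 0.04], "spin": 0},
  {"slide": [0, -0.2, 0.04], "spin": 0},
])

```text
time_s: 19.5
tcp_pos: [0.6042, 0.0339, 0.1297]
ee_rot: [[-0.183, -0.983, -0.013], [-0.982, 0.184, -0.036], [0.038, 0.006, -0.999]]
wrist_force: [-0.8, 0.8, -1.2]
gripper_width: 0.11
```

```bash
python3 look.py 22
```

```text
t 19.6 tcp [0.6042 0.0339 0.1294] yhead 169.4 tilt [-0.0136 -0.036  -0.9993] F [ 0.1 -0.1 -2.3] w 0.105 j [ 19.  24.  -8.   2. -60. -31.]
d [-0.0352  0.0066  0.0046] loc [ 0.006  1.433 -0.175] dh -0.2
[{"slide": [0.0, 0.72, -0.09], "spin": 0.01}, {"slide": [0.0, 0.72, -0.09], "spin": 0.01}]
shoulderR -0.005 side [358. 511.] top [363. 337.]
shoulderR 0.005 side [388. 511.] top [371. 299.]
botR -0.005 side [347. 744.] top [354. 366.]
botR 0.005 side [377. 744.] top [361. 331.]
tab in stand [-11.3   0.1] hole z 0.1054
```

View pics/s22.png

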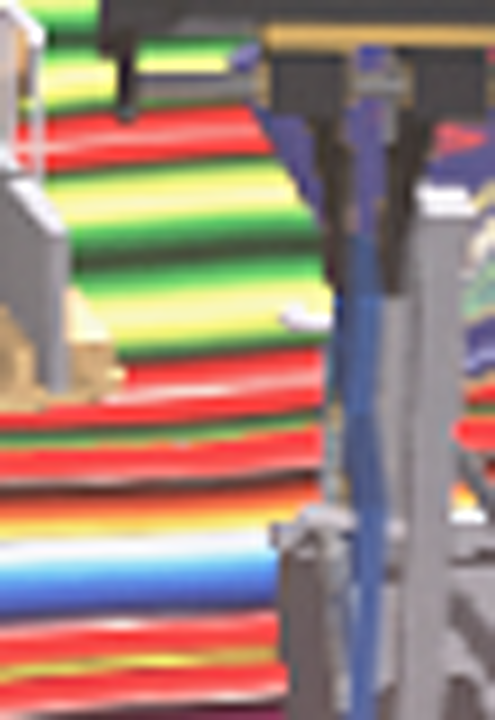

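View pics/t22.png

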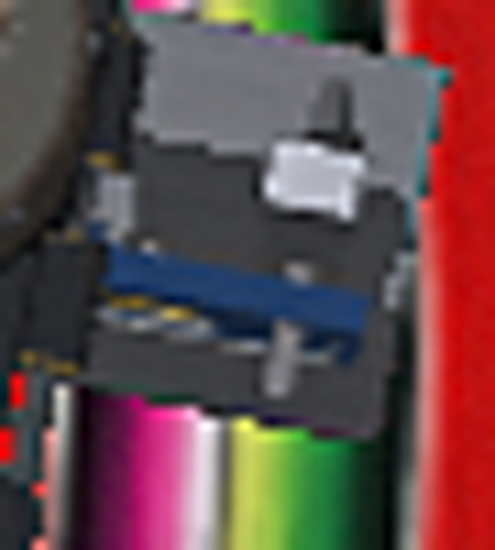

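Both pins show in front of the sign, the left tip at (300,318) and the right at (315,525) in the side crop. There is about 6 mm left to push.

>>> servo_tool([
  {"slide": [0, -0.2, 0.03], "spin": 0},
  {"slide": [0, -0.12, 0.02], "spin": 0},
])

```text
time_s: 19.8
tcp_pos: [0.6111, 0.0322, 0.1279]
ee_rot: [[-0.184, -0.983, -0.017], [-0.982, 0.184, -0.036], [0.039, 0.01, -0.999]]
wrist_force: [-4.7, 1.8, 1.9]
gripper_width: 0.109
```

```bash
python3 look.py 23
```

```text
t 19.9 tcp [0.6108 0.0323 0.1278] yhead 169.39 tilt [-0.0168 -0.0362 -0.9992] F [-2.6  1.4  0.4] w 0.11 j [ 19.  24.  -7.   2. -61. -31.]
d [-0.0418  0.0082  0.0062] loc [-0.006  1.706 -0.233] dh -0.19
[{"slide": [0.0, 0.85, -0.12], "spin": 0.01}, {"slide": [0.0, 0.85, -0.12], "spin": 0.01}]
shoulderR -0.005 side [379. 516.] top [370. 312.]
shoulderR 0.005 side [409. 516.] top [377. 273.]
botR -0.005 side [367. 749.] top [360. 343.]
botR 0.005 side [397. 749.] top [367. 308.]
tab in stand [-4.5 -0.3] hole z 0.1038
```

View pics/s23.png

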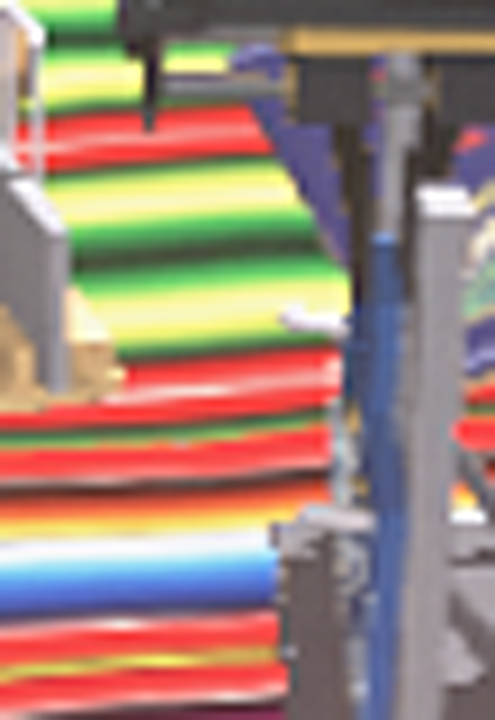

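>>> servo_tool([
  {"slide": [0, -0.15, 0.08], "spin": 0},
  {"slide": [0, -0.12, 0.05], "spin": 0},
])

```text
time_s: 20.1
tcp_pos: [0.6133, 0.0316, 0.1271]
ee_rot: [[-0.183, -0.983, -0.025], [-0.982, 0.184, -0.037], [0.041, 0.018, -0.999]]
wrist_force: [-11.3, 5.5, 10.8]
gripper_width: 0.111
```

```bash
python3 look.py 24
```

```text
t 20.2 tcp [0.6133 0.0316 0.1271] yhead 169.42 tilt [-0.0247 -0.0366 -0.999 ] F [-9.1  4.6  8.9] w 0.115 j [ 19.  25.  -6.   2. -61. -30.]
d [-0.0443  0.0089  0.0069] loc [-0.015  1.813 -0.246] dh -0.22
[{"slide": [-0.01, 0.6, -0.08], "spin": 0.01}, {"slide": [0.0, 0.6, -0.08], "spin": 0.01}, {"slide": [0.0, 0.6, -0.08], "spin": 0.01}]
shoulderR -0.005 side [386. 518.] top [373. 302.]
shoulderR 0.005 side [417. 518.] top [380. 264.]
botR -0.005 side [375. 751.] top [362. 334.]
botR 0.005 side [404. 751.] top [369. 299.]
tab in stand [-1.9 -0.5] hole z 0.1031
```

View pics/s24.png

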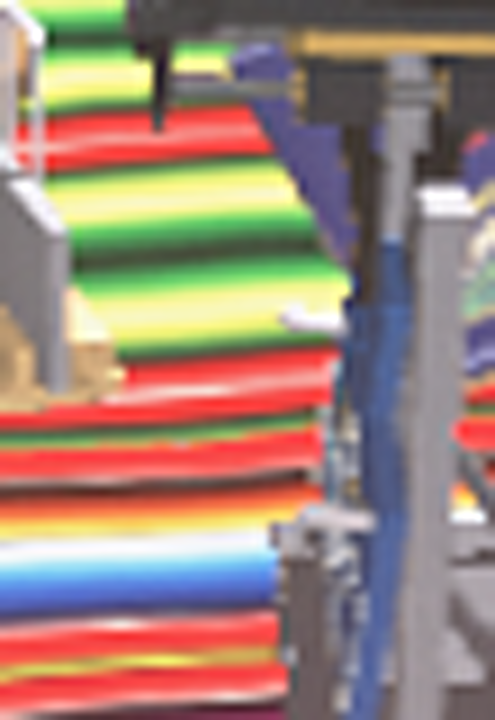

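>>> servo_tool([
  {"slide": [0, 0.06, -0.03], "spin": 0},
  {"slide": [0, 0, 0], "spin": 0},
  {"slide": [0, 0, 0], "spin": 0},
  {"slide": [0, 0, 0], "spin": 0},
  {"slide": [0, 0, 0], "spin": 0},
], gripper=150)

```text
time_s: 20.7
tcp_pos: [0.6149, 0.0322, 0.1299]
ee_rot: [[-0.182, -0.983, -0.016], [-0.983, 0.182, -0.036], [0.038, 0.009, -0.999]]
wrist_force: [0.1, -0.5, 0.3]
gripper_width: 0.392
```

```bash
python3 look.py 25
```

```text
t 20.8 tcp [0.6147 0.0322 0.1298] yhead 169.51 tilt [-0.0166 -0.0361 -0.9992] F [-0.2  0.2  0.4] w 0.405 j [ 19.  25.  -6.   2. -61. -30.]
d [-0.0457  0.0083  0.0042] loc [ 0.012  1.86  -0.15 ] dh -0.31
[{"slide": [0.0, 0.62, -0.05], "spin": 0.01}, {"slide": [0.01, 0.62, -0.05], "spin": 0.01}, {"slide": [0.01, 0.62, -0.05], "spin": 0.01}]
shoulderR -0.005 side [390. 509.] top [371. 296.]
shoulderR 0.005 side [421. 509.] top [378. 257.]
botR -0.005 side [379. 743.] top [360. 328.]
botR 0.005 side [408. 743.] top [367. 293.]
tab in stand [-0.7  0.4] hole z 0.1058
```

View pics/s25.png

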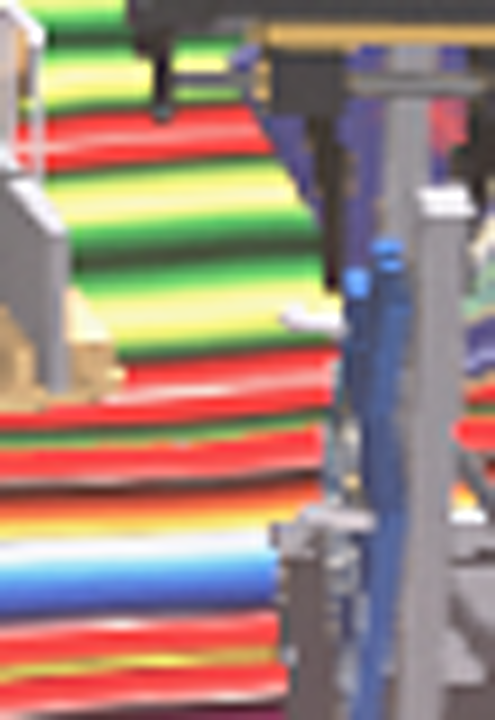

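View pics/t25.png

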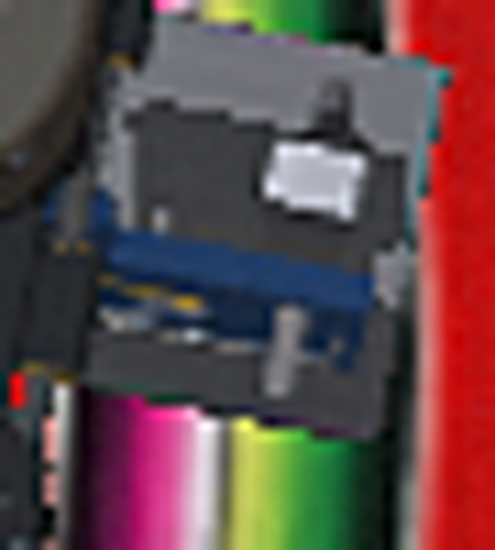

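>>> servo_tool([
  {"slide": [0, 0, -0.3], "spin": 0},
  {"slide": [0, 0, -0.5], "spin": 0},
  {"slide": [0, 0, -0.8], "spin": 0},
  {"slide": [0, 0, -0.9], "spin": 0},
  {"slide": [0, 0, -1.0], "spin": 0},
  {"slide": [0, 0, -1.0], "spin": 0},
  {"slide": [0, 0, -1.0], "spin": 0},
])

```text
time_s: 21.5
tcp_pos: [0.6159, 0.0366, 0.2737]
ee_rot: [[-0.182, -0.983, -0.021], [-0.982, 0.183, -0.038], [0.041, 0.014, -0.999]]
wrist_force: [-0.2, 0.5, 1.0]
gripper_width: 0.416
```

```bash
python3 look.py 26; python3 -c "
from h import *
s=cap('side'); crop(s,310,150,360,215,11,'pics/s26b.png')"
```

```text
t 21.6 tcp [0.6183 0.0368 0.2776] yhead 169.51 tilt [-0.0115 -0.0366 -0.9993] F [-0.8  0.5 -0.1] w 0.412 j [ 19.  20.   8.   2. -80. -30.]
d [-0.0493  0.0037 -0.1436] loc [-4.000e-03  1.940e+00  5.758e+00] dh -0.31
[{"slide": [0.0, 0.28, 0.82], "spin": 0.01}, {"slide": [0.0, 0.28, 0.82], "spin": 0.01}, {"slide": [0.0, 0.28, 0.82], "spin": 0.01}, {"slide": [0.0, 0.28, 0.82], "spin": 0.01}, {"slide": [0.0, 0.28, 0.82], "spin": 0.01}, {"slide": [0.0, 0.28, 0.82], "spin": 0.01}, {"slide": [0.0, 0.28, 0.82], "spin": 0.01}]
shoulderR -0.005 side [419.  79.] top [371. 211.]
shoulderR 0.005 side [452.  80.] top [379. 167.]
botR -0.005 side [406. 343.] top [359. 256.]
botR 0.005 side [437. 343.] top [367. 216.]
tab in stand [2.  5.6] hole z 0.2536
```

View pics/s26b.png

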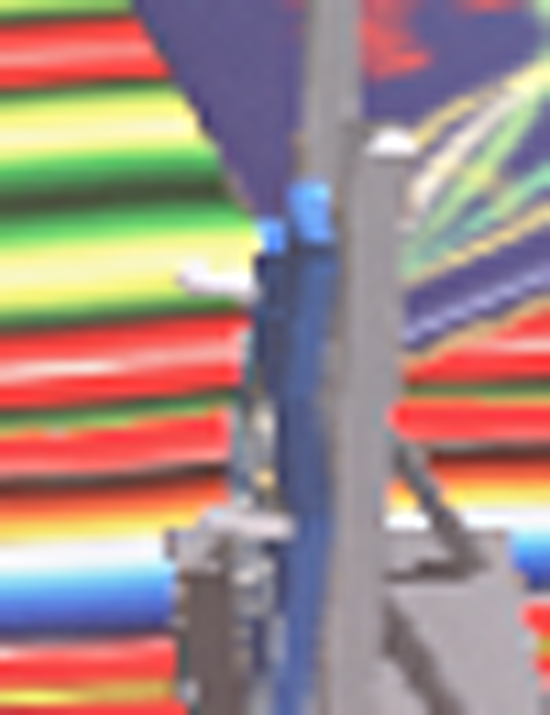

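View pics/t26.png

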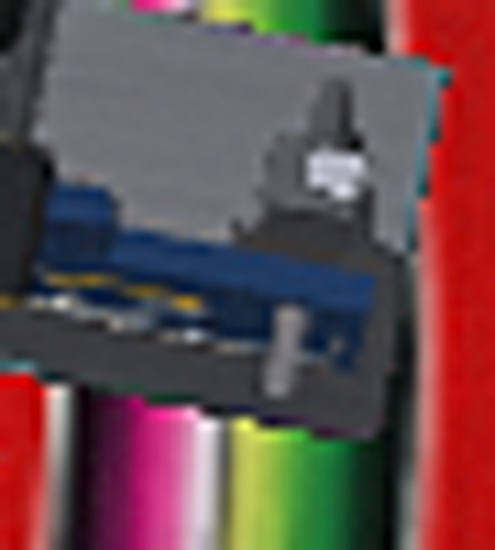

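```bash
python3 -c "
from h import *
s=cap('side'); crop(s,320,160,355,230,11,'pics/s27.png')
a=np.radians(-10.8);R=np.array([[np.cos(a),-np.sin(a)],[np.sin(a),np.cos(a)]])
for th in(0,2.5,5):
  c,q=np.cos(np.radians(th)),np.sin(np.radians(th))
  for n,y,z in (('tabR top',-.028,.134),('shR',-.095,.09),('botR',-.095,0)):
    out=[]
    for x in(-.005,.005):
      # tilt about back shoulder edge (x=0 at z=.09+.031)
      dx=x-.005;dz=z-.09
      X=dx*c+dz*q; Z=.121-dx*q+dz*c
      P=np.r_[np.array([.6153,.0307])+R@[X,y],Z]; out.append(((proj(s,P)[0]-[320,160]+.5)*11).round().tolist())
    print(th,n,out)
"
```

```text
0 tabR top [[178.0, 156.0], [214.0, 156.0]]
0 shR [[186.0, 412.0], [223.0, 412.0]]
0 botR [[172.0, 697.0], [208.0, 697.0]]
2.5 tabR top [[185.0, 154.0], [221.0, 156.0]]
2.5 shR [[186.0, 411.0], [223.0, 412.0]]
2.5 botR [[158.0, 695.0], [194.0, 697.0]]
5 tabR top [[192.0, 154.0], [228.0, 157.0]]
5 shR [[186.0, 409.0], [223.0, 412.0]]
5 botR [[144.0, 693.0], [180.0, 696.0]]
```

View pics/s27.png

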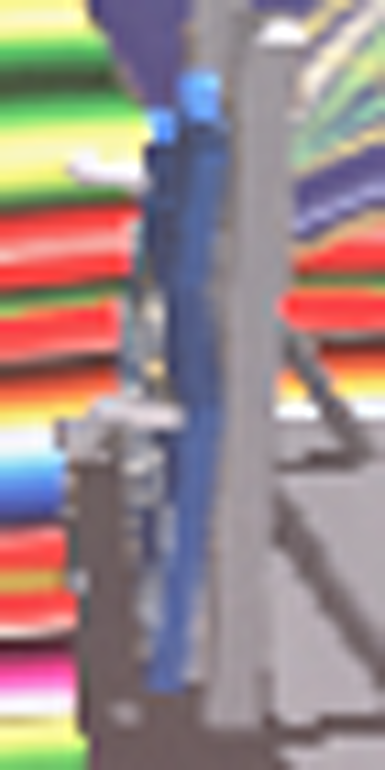

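Both holes are on the pins and the sign is at rest. The bottom still stands about 6 mm off the uprights, a tilt of roughly 4°. I'll straddle it lower with the jaws part open and press the lower front with the front finger until it is flush.

```bash
python3 -c "
from h import *
plan([.6135,.0325,.125],-10.8)"
```

```text
t 21.7 tcp [0.6161 0.0369 0.2729] yhead 169.48 tilt [-0.0199 -0.0369 -0.9991] F [-0.7 -0.3 -0.1] w 0.41 j [ 19.  20.   7.   2. -80. -30.]
d [-0.0026 -0.0044 -0.1479] loc [-4.600e-02 -4.000e-03  5.918e+00] dh -0.28
[{"slide": [-0.01, 0.0, 0.85], "spin": 0.0}, {"slide": [-0.01, 0.0, 0.85], "spin": 0.0}, {"slide": [-0.01, 0.0, 0.85], "spin": 0.0}, {"slide": [-0.01, 0.0, 0.85], "spin": 0.0}, {"slide": [-0.01, 0.0, 0.85], "spin": 0.0}, {"slide": [-0.01, 0.0, 0.85], "spin": 0.0}, {"slide": [-0.01, 0.0, 0.85], "spin": 0.0}]
```

>>> servo_tool([
  {"slide": [0, 0, 0.8], "spin": 0},
  {"slide": [0, 0, 0.9], "spin": 0},
  {"slide": [0, 0, 0.8], "spin": 0},
  {"slide": [0, 0, 0.5], "spin": 0},
  {"slide": [0, 0, 0.1], "spin": 0},
])

```text
time_s: 22.2
tcp_pos: [0.6123, 0.0335, 0.1906]
ee_rot: [[-0.182, -0.983, -0.025], [-0.982, 0.183, -0.037], [0.041, 0.018, -0.999]]
wrist_force: [-0.1, 0.0, 0.4]
gripper_width: 0.412
```

```bash
python3 -c "
from h import *
plan([.6135,.0325,.13],-10.8)
s=cap('side'); crop(s,300,120,370,230,5.4,'pics/s28.png')"
```

```text
t 22.2 tcp [0.6123 0.0335 0.1906] yhead 169.44 tilt [-0.0248 -0.0374 -0.999 ] F [-0.1  0.   0.4] w 0.412 j [ 19.  22.  -1.   2. -69. -30.]
d [ 0.0012 -0.001  -0.0606] loc [-0.071 -0.098  2.423] dh -0.24
[{"slide": [-0.02, -0.03, 0.81], "spin": 0.01}, {"slide": [-0.02, -0.03, 0.81], "spin": 0.01}, {"slide": [-0.02, -0.03, 0.81], "spin": 0.01}]
```

View pics/s28.png

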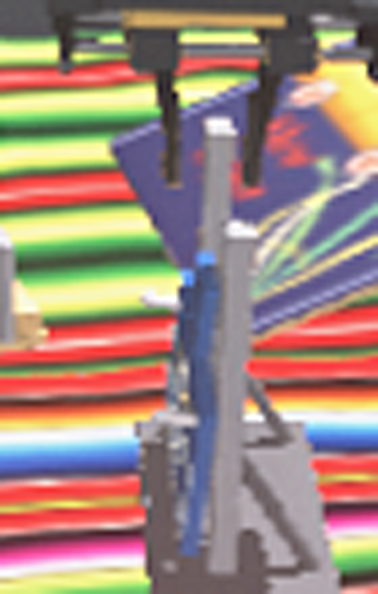

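>>> servo_tool([
  {"slide": [0, 0, 0.7], "spin": 0},
  {"slide": [0, -0.05, 0.8], "spin": 0},
  {"slide": [-0.05, -0.05, 0.7], "spin": 0},
  {"slide": [0, -0.05, 0.4], "spin": 0},
  {"slide": [0, 0, 0.1], "spin": 0},
])

```text
time_s: 22.75
tcp_pos: [0.619, 0.032, 0.1264]
ee_rot: [[-0.181, -0.983, -0.015], [-0.983, 0.182, -0.037], [0.039, 0.008, -0.999]]
wrist_force: [1.4, 0.5, -0.6]
gripper_width: 0.417
```

```bash
python3 -c "
from h import *
plan([.6135,.0325,.104],-10.8)
s=cap('side'); crop(s,300,120,370,230,5.4,'pics/s29.png')"
```

```text
t 22.75 tcp [0.619  0.032  0.1264] yhead 169.53 tilt [-0.0146 -0.0366 -0.9992] F [ 1.4  0.5 -0.6] w 0.417 j [ 19.  25.  -6.   2. -61. -30.]
d [-0.0055  0.0005 -0.0224] loc [-0.013  0.213  0.898] dh -0.33
[{"slide": [-0.01, 0.11, 0.45], "spin": 0.02}, {"slide": [-0.01, 0.11, 0.45], "spin": 0.02}]
```

View pics/s29.png

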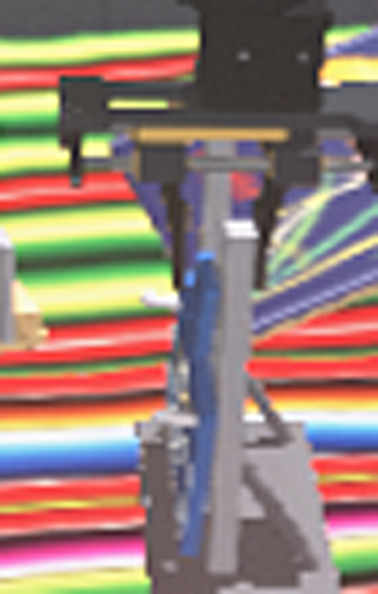

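>>> servo_tool([
  {"slide": [0, 0.2, 0.1], "spin": 0},
  {"slide": [0, 0, 0.4], "spin": 0},
  {"slide": [0, 0, 0.3], "spin": 0},
  {"slide": [0, 0, 0], "spin": 0},
])

```text
time_s: 23.2
tcp_pos: [0.615, 0.0327, 0.108]
ee_rot: [[-0.181, -0.983, -0.009], [-0.983, 0.181, -0.035], [0.037, 0.003, -0.999]]
wrist_force: [-0.3, 0.1, -0.2]
gripper_width: 0.412
```

```bash
python3 -c "
from h import *
plan([.6135,.0325,.104],-10.8)
s=cap('side'); crop(s,300,120,370,230,5.4,'pics/s30.png')"
```

```text
t 23.2 tcp [0.615  0.0327 0.108 ] yhead 169.56 tilt [-0.0094 -0.0354 -0.9993] F [-0.3  0.1 -0.2] w 0.412 j [ 19.  26.  -8.   2. -58. -31.]
d [-0.0015 -0.0002 -0.004 ] loc [0.012 0.055 0.16 ] dh -0.36
[{"slide": [0.01, 0.06, 0.16], "spin": 0.04}]
```

View pics/s30.png

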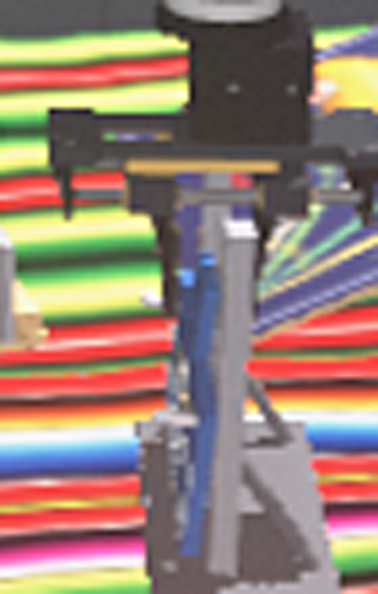

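>>> servo_tool([
  {"slide": [0, -0.1, 0.2], "spin": 0},
  {"slide": [0, -0.15, 0], "spin": 0},
  {"slide": [0, -0.12, 0], "spin": 0},
])

```text
time_s: 23.55
tcp_pos: [0.6247, 0.0308, 0.1037]
ee_rot: [[-0.181, -0.984, -0.009], [-0.983, 0.181, -0.036], [0.037, 0.002, -0.999]]
wrist_force: [-2.1, 1.0, 2.0]
gripper_width: 0.415
```

```bash
python3 -c "
from h import *
plan([.6135,.0325,.104],-10.8)
s=cap('side'); crop(s,320,160,355,230,11,'pics/s31.png')"
```

```text
t 23.55 tcp [0.6247 0.0308 0.1037] yhead 169.59 tilt [-0.0089 -0.0356 -0.9993] F [-2.1  1.   2. ] w 0.415 j [ 19.  27.  -7.   2. -58. -30.]
d [-0.0112  0.0017  0.0003] loc [ 0.016  0.454 -0.009] dh -0.39
[{"slide": [0.02, 0.45, -0.01], "spin": 0.05}]
```

View pics/s31.png

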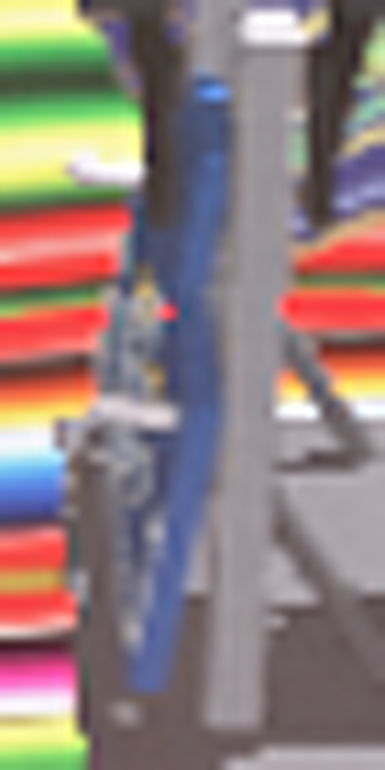

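>>> servo_tool([
  {"slide": [0, 0.25, 0], "spin": 0},
  {"slide": [0, 0.15, 0], "spin": 0},
  {"slide": [0, 0, 0], "spin": 0},
])

```text
time_s: 23.9
tcp_pos: [0.6152, 0.0326, 0.1037]
ee_rot: [[-0.181, -0.983, -0.007], [-0.983, 0.181, -0.035], [0.036, 0.001, -0.999]]
wrist_force: [0.3, 0.3, 0.5]
gripper_width: 0.411
```

```bash
python3 -c "
from h import *
plan([.6135,.0325,.104],-10.8)
s=cap('side'); st=sense();p=np.array(st['tcp_pos']);R=np.array(st['ee_rot'])
crop(s,300,120,360,230,7,'pics/s32.png')
for y in(.018,.033,-.018):
  for x in(-.0095,.0095):
    print(y,x,[((proj(s,p+R@[x,y,z])[0]-[300,120]+.5)*7).round().tolist() for z in(0,-.0187,-.07)])
"
```

```text
t 23.9 tcp [0.6152 0.0326 0.1037] yhead 169.56 tilt [-0.0074 -0.0353 -0.9993] F [0.3 0.3 0.5] w 0.411 j [ 19.  26.  -8.   2. -57. -31.]
d [-0.0017 -0.0001  0.0003] loc [ 0.019  0.066 -0.01 ] dh -0.36
[{"slide": [0.02, 0.07, -0.01], "spin": 0.05}]
0.018 -0.0095 [[224.0, 464.0], [226.0, 427.0], [230.0, 322.0]]
0.018 0.0095 [[227.0, 482.0], [228.0, 444.0], [232.0, 338.0]]
0.033 -0.0095 [[192.0, 464.0], [193.0, 427.0], [196.0, 321.0]]
0.033 0.0095 [[194.0, 482.0], [195.0, 444.0], [198.0, 338.0]]
-0.018 -0.0095 [[303.0, 465.0], [305.0, 427.0], [311.0, 322.0]]
-0.018 0.0095 [[307.0, 483.0], [309.0, 445.0], [314.0, 339.0]]
```

View pics/s32.png

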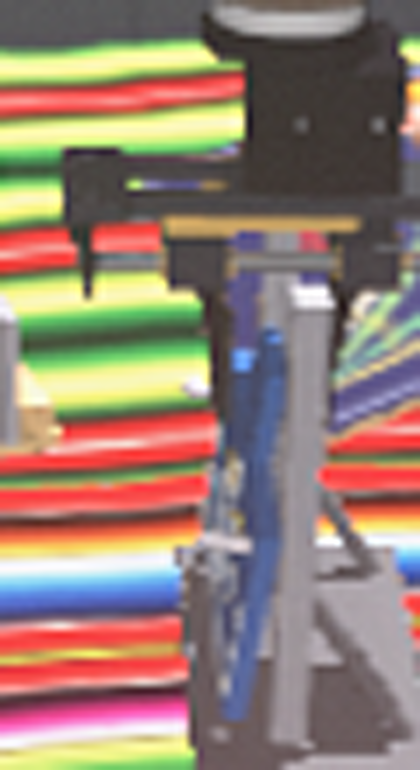

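```bash
python3 -c "
from h import *
s=cap('side'); 
p=np.array([.4996,-.2794,.1047]);R=np.array([[-0.241,-0.971,0.004],[-0.97,0.24,-0.042],[0.04,-0.014,-0.999]])
for y in(.005,-.005,.02):
  print(y,[((proj(s,p+R@[.0095,y,z])[0]-[290,160]+.5)*4.2).round().tolist() for z in(0,-.0187,-.07)])
p=np.array([.6123,.0335,.1906]);R=np.array([[-0.182,-0.983,-0.025],[-0.982,0.183,-0.037],[0.041,0.018,-0.999]])
for y in(.018,-.018):
  print('s28',y,[((proj(s,p+R@[.0095,y,z])[0]-[300,120]+.5)*5.4).round().tolist() for z in(0,-.0187,-.07)])
a=np.radians(-10.8);R=np.array([[np.cos(a),-np.sin(a)],[np.sin(a),np.cos(a)]])
for th in(2.5,5,7.5,10):
  c,q=np.cos(np.radians(th)),np.sin(np.radians(th))
  for n,y,z in (('shR',-.095,.09),('botR',-.095,0)):
    out=[]
    for x in(-.005,.005):
      dx=x-.005;dz=z-.09
      X=dx*c+dz*q; Z=.121-dx*q+dz*c
      P=np.r_[np.array([.6153,.0307])+R@[X,y],Z]; out.append(((proj(s,P)[0]-[320,160]+.5)*11).round().tolist())
    print(th,n,out)
crop(s,320,160,355,230,11,'pics/s33.png')
"
```

```text
0.005 [[133.0, 380.0], [133.0, 353.0], [134.0, 275.0]]
-0.005 [[150.0, 381.0], [150.0, 353.0], [152.0, 276.0]]
0.02 [[107.0, 379.0], [107.0, 352.0], [107.0, 275.0]]
s28 0.018 [[175.0, 234.0], [177.0, 203.0], [182.0, 115.0]]
s28 -0.018 [[238.0, 236.0], [241.0, 205.0], [247.0, 117.0]]
2.5 shR [[186.0, 411.0], [223.0, 412.0]]
2.5 botR [[158.0, 695.0], [194.0, 697.0]]
5 shR [[186.0, 409.0], [223.0, 412.0]]
5 botR [[144.0, 693.0], [180.0, 696.0]]
7.5 shR [[186.0, 408.0], [223.0, 412.0]]
7.5 botR [[130.0, 691.0], [166.0, 695.0]]
10 shR [[187.0, 406.0], [223.0, 412.0]]
10 botR [[117.0, 687.0], [152.0, 693.0]]
```

View pics/s33.png

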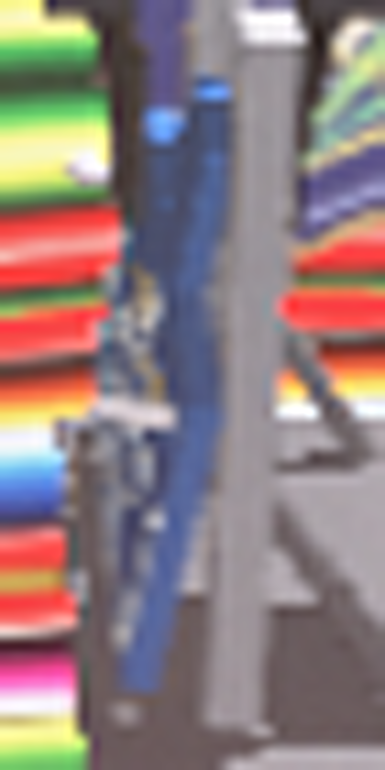

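>>> servo_tool([
  {"slide": [0, 0.15, 0.2], "spin": 0},
  {"slide": [0, 0, 0.3], "spin": 0},
  {"slide": [0, 0, 0], "spin": 0},
])

```text
time_s: 24.3
tcp_pos: [0.6115, 0.033, 0.0904]
ee_rot: [[-0.181, -0.983, -0.007], [-0.983, 0.181, -0.035], [0.036, 0.0, -0.999]]
wrist_force: [0.6, 0.4, -0.9]
gripper_width: 0.408
```

```bash
python3 -c "
from h import *
plan([.6115,.0325,.093],-10.8)
s=cap('side'); crop(s,300,120,360,230,7,'pics/s34.png')"
```

```text
t 24.3 tcp [0.6115 0.033  0.0904] yhead 169.56 tilt [-0.0066 -0.035  -0.9994] F [ 0.6  0.4 -0.9] w 0.408 j [ 19.  26. -10.   2. -55. -31.]
d [-0.     -0.0005  0.0026] loc [ 0.024 -0.004 -0.105] dh -0.36
[{"slide": [0.02, 0.0, -0.1], "spin": 0.05}]
```

View pics/s34.png

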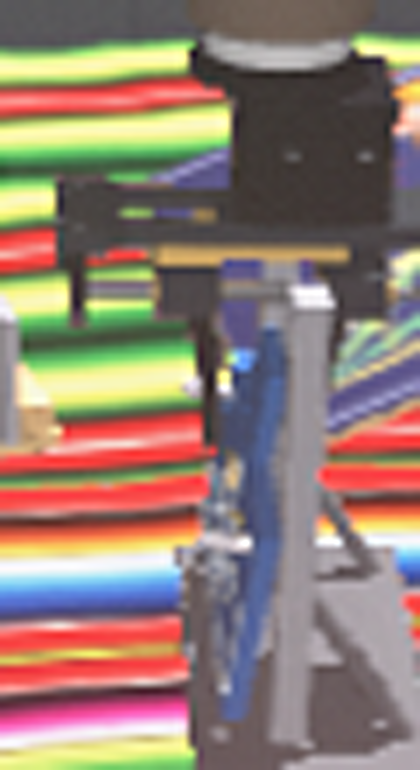

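>>> servo_tool([
  {"slide": [0, 0, 0.25], "spin": 0},
  {"slide": [0, 0, 0], "spin": 0},
  {"slide": [0, 0, 0], "spin": 0},
  {"slide": [0, 0, 0], "spin": 0},
  {"slide": [0, 0, 0], "spin": 0},
  {"slide": [0, 0, 0], "spin": 0},
], gripper=255)

```text
time_s: 24.95
tcp_pos: [0.6097, 0.0328, 0.0832]
ee_rot: [[-0.182, -0.983, -0.011], [-0.983, 0.182, -0.035], [0.037, 0.004, -0.999]]
wrist_force: [0.0, 0.4, -0.5]
gripper_width: 0.112
```

```bash
python3 -c "
from h import *
plan([.6115,.0325,.093],-10.8)
s=cap('side'); crop(s,300,120,360,230,7,'pics/s35.png');crop(s,320,160,355,230,11,'pics/s35b.png')"
```

```text
t 24.95 tcp [0.6097 0.0328 0.0832] yhead 169.5 tilt [-0.0111 -0.0353 -0.9993] F [ 0.   0.4 -0.5] w 0.112 j [ 19.  27. -10.   2. -54. -31.]
d [ 0.0018 -0.0003  0.0098] loc [ 0.014 -0.071 -0.39 ] dh -0.3
[{"slide": [0.01, -0.07, -0.39], "spin": 0.04}]
```

View pics/s35.png

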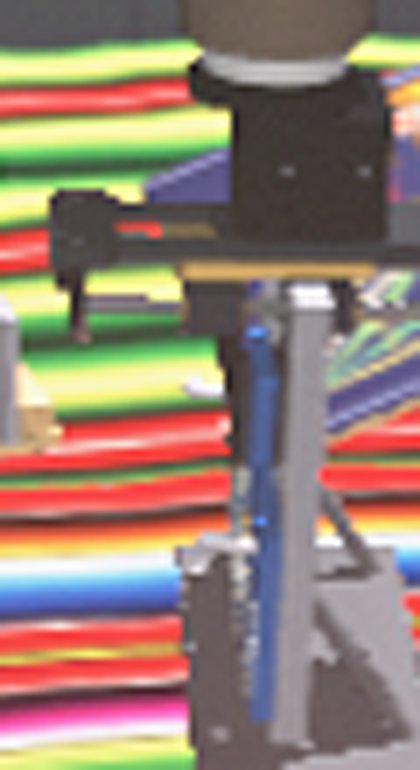

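View pics/s35b.png

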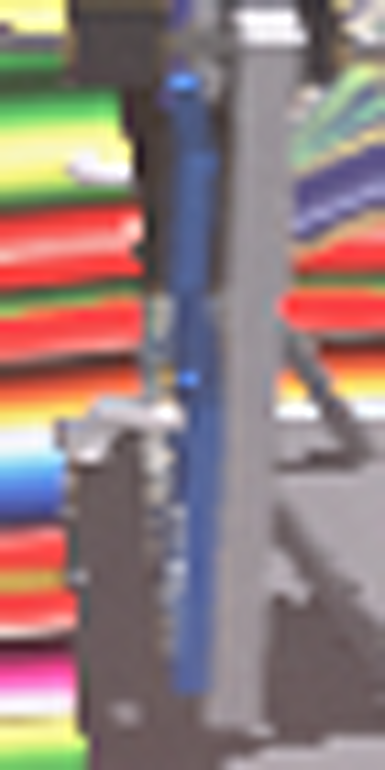

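>>> servo_tool([
  {"slide": [0, -0.1, 0.02], "spin": 0},
  {"slide": [0, -0.06, 0.02], "spin": 0},
])

```text
time_s: 25.2
tcp_pos: [0.6094, 0.0327, 0.0831]
ee_rot: [[-0.183, -0.983, -0.02], [-0.982, 0.183, -0.035], [0.038, 0.013, -0.999]]
wrist_force: [-6.5, 2.5, 5.4]
gripper_width: 0.111
```

```bash
python3 -c "
from h import *
plan([.6115,.0325,.093],-10.8)
s=cap('side');crop(s,320,160,355,230,11,'pics/s36.png')"
```

```text
t 25.2 tcp [0.6094 0.0327 0.0831] yhead 169.45 tilt [-0.0198 -0.035  -0.9992] F [-6.5  2.5  5.4] w 0.111 j [ 19.  27. -10.   2. -55. -31.]
d [ 0.0021 -0.0002  0.0099] loc [ 0.007 -0.079 -0.397] dh -0.25
[{"slide": [0.01, -0.08, -0.4], "spin": 0.03}]
```

View pics/s36.png

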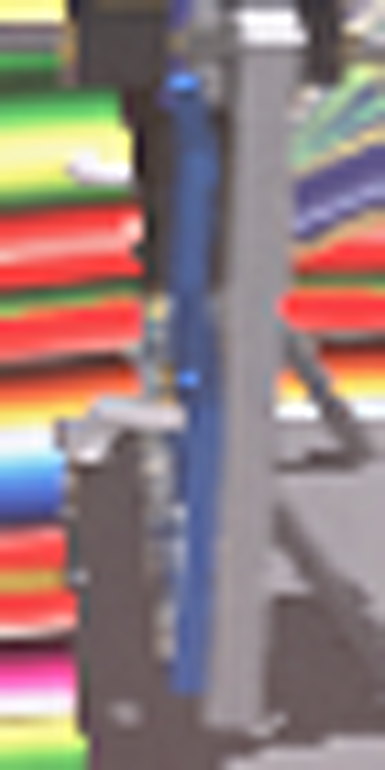

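>>> servo_tool([
  {"slide": [0, 0.03, 0], "spin": 0},
  {"slide": [0, 0, 0], "spin": 0},
  {"slide": [0, 0, 0], "spin": 0},
  {"slide": [0, 0, 0], "spin": 0},
  {"slide": [0, 0, 0], "spin": 0},
  {"slide": [0, 0, 0], "spin": 0},
], gripper=130)

```text
time_s: 25.85
tcp_pos: [0.6115, 0.0328, 0.0839]
ee_rot: [[-0.182, -0.983, -0.014], [-0.983, 0.182, -0.035], [0.037, 0.008, -0.999]]
wrist_force: [0.6, 0.2, -0.1]
gripper_width: 0.475
```

```bash
python3 -c "
from h import *
plan([.6115,.0325,.093],-10.8)
s=cap('side');crop(s,320,160,355,230,11,'pics/s37.png');crop(s,300,120,360,230,7,'pics/s37b.png')"
```

```text
t 25.85 tcp [0.6115 0.0328 0.0839] yhead 169.51 tilt [-0.0141 -0.0347 -0.9993] F [ 0.6  0.2 -0.1] w 0.475 j [ 19.  27. -10.   2. -55. -31.]
d [ 0.     -0.0003  0.0091] loc [ 0.024 -0.    -0.362] dh -0.31
[{"slide": [0.02, 0.0, -0.36], "spin": 0.04}]
```

View pics/s37.png

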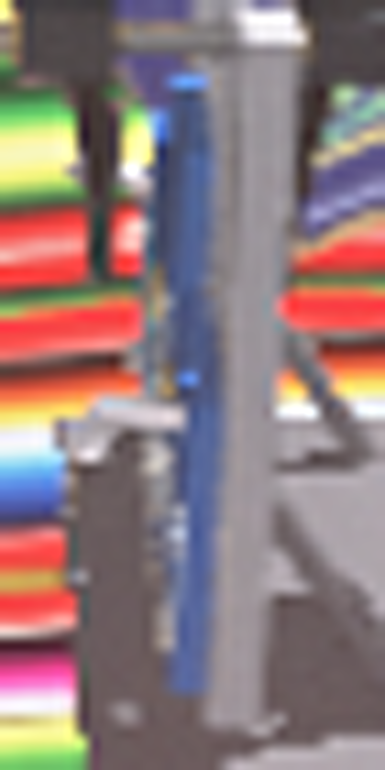

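View pics/s37b.png

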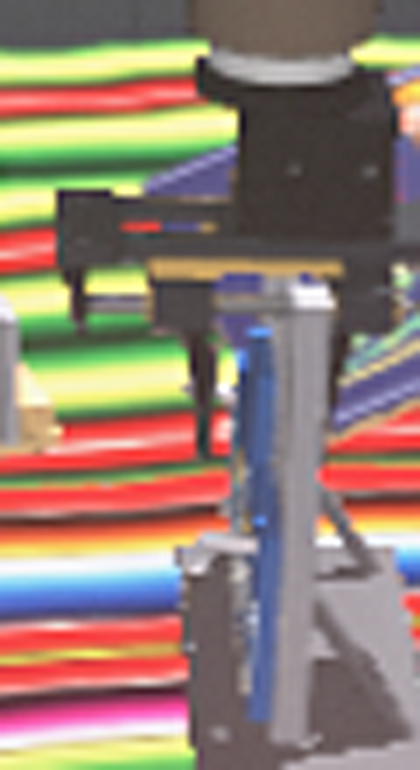

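The sign is upright and against the uprights. Its bottom right corner is at (170..208, 692) in the crop, and I predicted (172..208, 697) for flush. The fingers are clear, so I'll raise straight up.

>>> servo_tool([
  {"slide": [0, 0, -0.2], "spin": 0},
  {"slide": [0, 0, -0.5], "spin": 0},
  {"slide": [0, 0, -0.7], "spin": 0},
  {"slide": [0, 0, -0.8], "spin": 0},
  {"slide": [0, 0, -0.9], "spin": 0},
  {"slide": [0, 0, -1.0], "spin": 0},
  {"slide": [0, 0, -1.0], "spin": 0},
  {"slide": [0, 0, -1.0], "spin": 0},
  {"slide": [0, 0, -0.8], "spin": 0},
  {"slide": [0, 0, 0], "spin": 0},
])

```text
time_s: 26.9
tcp_pos: [0.6147, 0.0386, 0.2728]
ee_rot: [[-0.181, -0.983, -0.006], [-0.983, 0.181, -0.034], [0.035, -0.0, -0.999]]
wrist_force: [0.7, -0.3, 0.1]
gripper_width: 0.49
```

```bash
python3 -c "
from h import *
plan([.6115,.0325,.25],-10.8)
s=cap('side');t=cap('top');crop(s,320,160,355,230,11,'pics/s38.png');crop(t,255,140,355,265,5,'pics/t38.png')"
```

```text
t 26.9 tcp [0.6147 0.0386 0.2728] yhead 169.55 tilt [-0.006  -0.0343 -0.9994] F [ 0.7 -0.3  0.1] w 0.49 j [ 20.  19.   7.   2. -78. -30.]
d [-0.0032 -0.0061 -0.0228] loc [0.23 0.08 0.92] dh -0.35
[{"slide": [0.11, 0.04, 0.46], "spin": 0.02}, {"slide": [0.12, 0.04, 0.46], "spin": 0.02}]
```

View pics/s38.png

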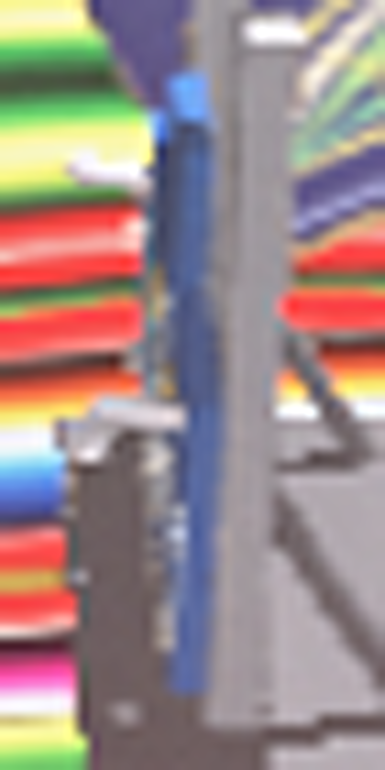

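View pics/t38.png

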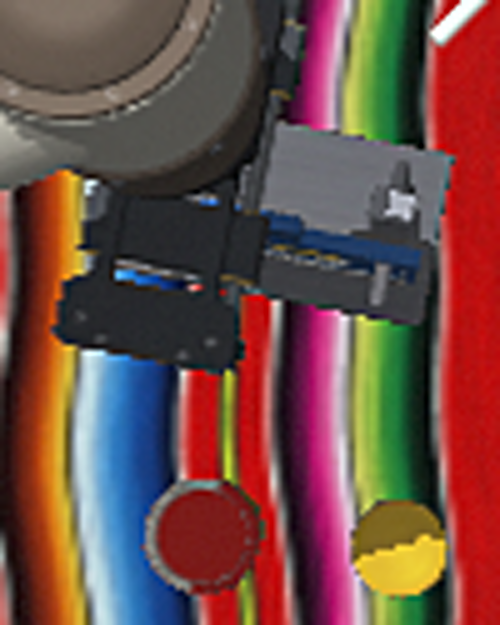

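Both pins come through the sign, which is hanging flush and clear of the gripper. The can and jar haven't moved. Handing in.

```bash
python3 -c "
from station import r,sense
print(r.finish_job()); print(sense()['time_s'])"
```

```text
the job is handed in; nothing more can be done
None
the job is handed in; nothing more can be done
```

The blue sign is hanging on the paint stand with a pin through each hole, pinstripes outwards. I handed the job in at about 27 s of the 72 s limit; it reports no verdict.

- **Rack to block:** I took the sign by the sides of its tab, stood it upright in the block's groove and let go. The camera view matched the position I expected.
- **Block to stand:** I pinched the tab front to back and slid both holes onto the pins. The push against the uprights read about 12 N at the wrist.
- **Mended on the way:** After the first release the bottom stood about 6 mm off the uprights, a tilt of roughly 4°. Pressing it with the front finger made that worse, about 7–8°. I gripped the tab again, which straightened the sign, pushed it home with about 7 N and released it.

**Last checks:**
- **Sign:** In the side view it is upright and flush to within about 1–2 mm, and both pin tips show in front of it.
- **Gripper:** It is well above the sign, with wrist force near zero.
- **Can and jar:** In the top view they stand where they were.

**Disagreements:**
- In the side view the fingertips looked 20–30 mm higher than the reported tool point suggests. That is why the finger press landed too high.
- The tool ended tilted about 2°, because small errors added up over the moves.
- At the end the top view was partly hidden by the gripper, so the left hole was only checked from the side.

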